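# Run a tray of walnuts through a hand-turned feeder

### The arm

A 6-joint arm with a two-finger parallel gripper is mounted at the origin on the work surface. World frame = base frame: x ahead of the robot, y to its left, z up, the work surface at z = 0. Lengths are in mm, angles in rad, forces in N, time in s.
With the tool pointing down it reaches from about 300 to 775 mm from the base axis. Payload 14.6 kg.
Tool frame: the origin (TCP) lies midway between the tips of the shut fingers; the grasp point (between the pads) lies 19 mm behind it (manip.tcp_to_grasp is the distance from the TCP to the grasp point, in mm); z points along the fingers, x is the direction in which the jaws open and shut, and the axes are right-handed (so a half turn about z gives the same grasp; the last joint's range is limited). The gripper opens to 94 mm and grips with 3 to 60 N. Pads are 16 mm wide; open, the fingers measure 119 mm over their backs; the gripper's body (75 mm by 177 mm) begins 78 mm behind the grasp point.
Start: joints at [1.169, 0.3, 1.521, -0, 1.321, -0.067], TCP at [180.716, 519.452, 205.446] pointing down, gripper open.
Joint ranges: [-3.03, 3.03], [-0.79, 2.21], [0.23, 2.52], [-1.04, 4.18], [0, 3.07], [-2.55, 2.55]. Speed limits (rad/s): [2.22, 2.22, 2.57, 3.14, 3.14, 3.14].

### API

Orientations are given as [roll, pitch, yaw] about the fixed x, y, z axes, in that order (R = Rz(yaw) Ry(pitch) Rx(roll)).
In Python, from cell import manip gives the robot as it stands.
- The arm moves only by the tool arm_command, never from a script. Its argument "steps" is a list of rows, each a list of 3 entries, a list of its own where there are three numbers: the opening, from 0 (shut) to 1 (fully open), then the shift along the tool's x, y, z in cm, then the turn about the tool's z in rad. A call has 1 to 5 rows; each row shifts and turns the commanded pose from where the row before left it, along the tool's axes as they then stand; what a row does not reach is not made up. A row lasts 1/12 s, in which the tool goes at most 41.7 mm and 7.16 degrees, less where a joint would pass 70% of its speed; a pose out of reach is approached as far as the arm can. A call with a gripper value outside its range is refused whole. The fingers move at their own pace and stop on an object; "force" is the grip in N (left out, the last holds). Time passes only in rows, so rows that do not move let the fingers close. It gives the time, the measured TCP pose, the force and the opening at its end, in the units of the state.
- manip.read_state(): the state, without advancing time (a new reading comes with each control period).
- manip.camera(name): name is "scene" or "side" or "wrist"; returns (picture, depth): 480x640x3 uint8, red, green, blue; 480x640 float32, mm along the optical axis (not along the pixel's ray), 0 where there is no reading.
- manip.calibration(name): a dict with "fx", "fy", "cx", "cy" (pixels), "R" (3x3) and "t" (3): a world point X has camera coordinates R X + t; the wrist camera has in their place "tool_from_camera" (4x4, takes a point from camera to tool coordinates, whose origin is the TCP and whose axes are the tool frame's). Camera axes: x right, y down, z forward; pixel columns grow to the right and rows downward; lengths in mm; the calibration is good to about 2 mm. A picture is of the moment at which its call begins: read the wrist's pose just before it. calibration takes no time and is no camera call.
- manip.sign_off(): hands the job in, once; it reports no verdict.
The state is a dict: "clock": time; "joints": joint angles; "qd": joint speeds; "effort": joint torques, N m; "eef_pos": TCP position; "eef_rot": TCP orientation; "wrist_force": force on the tool from outside, world axes, zero at the start; "moment": the same for the moment, N m; "finger_gap": finger opening in mm.
Only numpy, scipy, OpenCV 4.12 (cv2) and the standard library are available. Lean on these libraries where they do the work, as an engineer would, in place of code of your own. Each camera call takes 0.05 s, during which the arm holds its last target.

### The job

Tip all five walnuts from the steel scoop tray into the hand-turned feeder, in the compartment of its drum on the tray's side and not straight down its drop hole. Then turn the feeder's wheel clockwise (seen from above) by its upright pegs through one full turn, changing pegs where the fixed bearing arm bars your hand, until it comes up against its stop and all the walnuts have dropped through into the catch pan. Leave the empty tray standing flat on the table, and do not disturb the bowl, the jar and the brush.

Things in the scene. Friction and masses are not known exactly. Their poses are not given: they have to be found in the camera images.
- feeder: Fixed steel rotary feeder. Origin: on the wheel's vertical axis, at table level. A round open drum (inner diameter 238 mm, wall 5 mm, wall top at z = 0.150) stands on a 290 x 264 mm plate whose top, the drum's floor, is at z = 0.100. The wheel turns in the drum.
- hole (a point): centre of the drop hole in the drum's floor (90 x 84 mm along the feeder's x and y), 75 mm from the axis on the feeder's +x side, under the bearing arm
- arm (a point): top of the outer end of the fixed grey bearing arm (24 mm wide, z 0.214 to 0.234), which runs above the wheel from the axis along the feeder's +x to a post 146 mm out: pegs pass under it, a hand cannot
- pan (a point): centre of the inner floor of the fixed catch pan under the drop hole (inside 184 x 134 mm along the feeder's x and y, rim at z = 0.046; it sticks out beyond the plate on the +x side)
- wheel (a joint): angle of the feeder's wheel in rad; grows clockwise seen from above, from 0 (one stop) to 6.283 (the other stop, a full turn on). Hub radius 25 mm to z = 0.157, shaft radius 14 mm above. Three upright vanes 8 mm thick, to z = 0.149, 120 degrees apart, each with a peg. Stiff (0.25 N m), stays where left. The compartment to fill lies between the vanes of peg0 and peg1.
- peg0 (a point): peg 0: top centre of one of the wheel's three alike upright wooden pegs (22 mm diameter, free from z = 0.153 to its top at z = 0.201), 95 mm from the axis, on a vane; it travels with the wheel and, like a crank's grip, also spins freely on its own axis. At wheel angle 0 it stands at 290 degrees counterclockwise from the feeder's +x; it trails the filled compartment
- peg1 (a point): peg 1: as peg 0, at 170 degrees at wheel angle 0; it leads the filled compartment
- peg2 (a point): peg 2: as peg 0, at 50 degrees at wheel angle 0
- tray: Loose steel scoop tray holding the walnuts, 0.25 kg. Origin: centre of underside, x to its nose. 78 mm wide, inside 70 mm; side walls 35 mm high; the floor rises at the front from x = 45 mm to the pouring lip at x = 75 mm, z = 14 mm. At the rear (centred x = -55 mm) stands a black handle tab 12 mm thick along x, 56 mm wide along y, from z = 35 to 86 mm.
- nut0: walnut in its shell, about 27 x 27 x 34 mm, 16 g; origin at its middle
- nut1: walnut in its shell, about 27 x 27 x 34 mm, 16 g; origin at its middle
- nut2: walnut in its shell, about 27 x 27 x 34 mm, 16 g; origin at its middle
- nut3: walnut in its shell, about 27 x 27 x 34 mm, 16 g; origin at its middle
- nut4: walnut in its shell, about 27 x 27 x 34 mm, 16 g; origin at its middle
- bowl: bystander: steel bowl, 150 mm across, 60 mm high, origin under its centre
- jar: bystander: small jar, 60 mm across, 85 mm high, origin under its centre
- brush: bystander: pastry brush lying on the table, about 200 mm long along its x, origin near its middle
Mind the look-alikes: they are no part of the job. Leave any green or orange look-alike of the tray alone.

How it is judged:
By the outcome, as a careful person would: the job done as asked, in the order asked, and still so for the second after the job is handed in, with the robot touching nothing.
It also fails if it takes over 72 s, if anything falls off the work surface, if the arm or the gripper's body presses on something with over 40 N, if the wrist force passes 120 N, or if a joint passes its speed limit or range.

## Working session

There is one attempt and no reset: what is moved stays moved. The work goes in short steps, Python scripts to look and compute and a tool call to move; the robot and the scene stay as the last step left them, time stands still between calls to the robot, and variables do not carry over. Pictures are saved under pics/ and viewed, and the job is handed in when it is done.

Besides the shell and the picture viewer there is one more tool, called as name(argument=value, ...), one argument or row to a line, values as JSON. arm_command: Moves the arm, as the interface text tells. Its arguments: {"type":"object","properties":{"steps":{"type":"array","items":{"type":"array"}},"force":{"type":"number"}},"required":["steps"]}

```bash
ls; mkdir -p pics
cat > h.py <<'E'
import numpy as np, cv2, sys
from cell import manip
def snap(name, fn):
    p,d=manip.camera(name); cv2.imwrite('pics/'+fn+'.png',p[:,:,::-1]); np.save('pics/'+fn+'.npy',d); return p,d
def px2w(name,u,v,d):
    c=manip.calibration(name); X=np.array([(u-c['cx'])/c['fx']*d,(v-c['cy'])/c['fy']*d,d])
    return np.array(c['R']).T@(X-np.array(c['t']))
def w2px(name,X):
    c=manip.calibration(name); q=np.array(c['R'])@np.array(X,float)+np.array(c['t'])
    return np.array([c['fx']*q[0]/q[2]+c['cx'],c['fy']*q[1]/q[2]+c['cy'],q[2]])
def cloud(name,d):
    c=manip.calibration(name); v,u=np.mgrid[0:480,0:640]
    X=np.stack([(u-c['cx'])/c['fx']*d,(v-c['cy'])/c['fy']*d,d],-1)
    W=(X-np.array(c['t']))@np.array(c['R']); W[d<=0]=np.nan; return W
E
python3 - <<'E'
from h import *
print(manip.read_state())
for n in('scene','side'): snap(n,n+'0'); print({k:np.round(v,3).tolist() for k,v in manip.calibration(n).items()})
E
```

```text
pics
{'clock': 0.0, 'joints': array([ 1.16938086e+00,  3.00448552e-01,  1.52157842e+00,  9.13517080e-06,
        1.32064924e+00, -6.66389829e-02]), 'qd': array([-0.00149247,  0.00040251, -0.0011305 , -0.00179305, -0.00045073,
        0.00121936]), 'effort': array([ 2.70893288e-04, -5.31813419e+01, -3.52739561e+01,  7.08399201e-02,
        2.43681780e-02, -1.29455289e-04]), 'eef_pos': array([180.63064848, 519.23022708, 204.89981058]), 'eef_rot': array([-3.14151167e+00,  1.08056359e-03,  1.23601762e+00]), 'wrist_force': array([ 0.11972326, -0.37718484, -0.32103901]), 'moment': array([-0.02229436, -0.03560622, -0.01123681]), 'finger_gap': 93.92780465894155}
{'fx': 444.59, 'fy': 444.59, 'cx': 321.502, 'cy': 243.082, 'R': [[0.521, 0.853, 0.013], [0.653, -0.389, -0.649], [-0.549, 0.347, -0.76]], 't': [-217.339, -285.883, 1421.99]}
{'fx': 520.594, 'fy': 520.594, 'cx': 321.288, 'cy': 240.577, 'R': [[0.872, -0.489, 0.019], [-0.254, -0.485, -0.837], [0.418, 0.725, -0.547]], 't': [-525.444, 241.547, 1207.73]}
```

View pics/scene0.png

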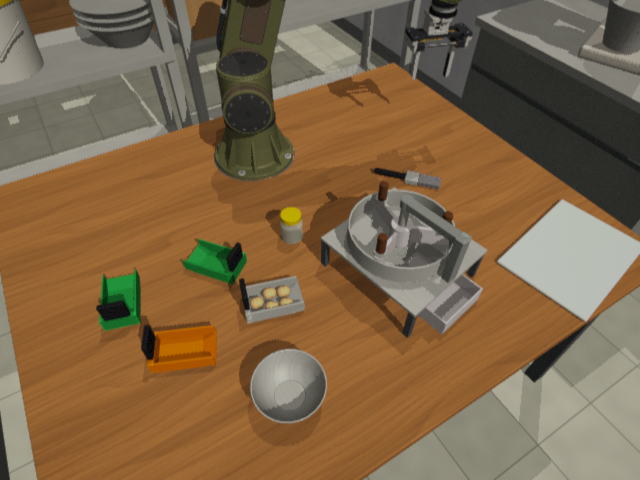

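View pics/side0.png

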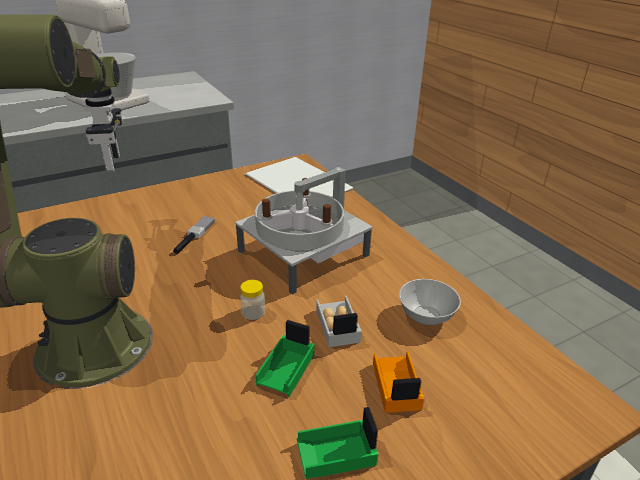

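The scene view shows the steel tray at about (271,299), its handle on the left at (244,294), with the jar at (291,225) and the bowl at (289,388). The feeder drum is at (403,232), and its arm and post run to (455,250). Next I'll take measurements.

Run:
```python
from h import *
for n,b in(('scene',(220,160,500,370)),('side',(220,150,480,360))):
    p=cv2.imread(f'pics/{n}0.png'); x0,y0,x1,y1=b; s=800/(x1-x0)
    cv2.imwrite(f'pics/{n}0c.png',cv2.resize(p[y0:y1,x0:x1],None,fx=s,fy=s,interpolation=cv2.INTER_CUBIC)); print(s)
# top-down height maps from both clouds
for n in('scene','side'):
    W=cloud(n,np.load(f'pics/{n}0.npy')).reshape(-1,3); P=cv2.imread(f'pics/{n}0.png').reshape(-1,3)
    x0,x1,y0,y1=150,850,-300,400 
    ok=(W[:,2]>-20)&(W[:,2]<260)&np.isfinite(W[:,0]); W=W[ok];P=P[ok]; o=np.argsort(W[:,2]); W=W[o];P=P[o]
    print(n,[np.percentile(W[:,i],[1,50,99]).round() for i in range(3)])
    np.savez(f'pics/{n}cl.npz',W=W,P=P)
```

```text
2.857142857142857
3.076923076923077
scene [array([-812.,  462.,  942.]), array([-730., -111., 1307.]), array([ -5.,   1., 232.])]
side [array([-177.,  464., 2328.]), array([-727.,  -89., 1709.]), array([ -7.,   2., 250.])]
```

View pics/scene0c.png

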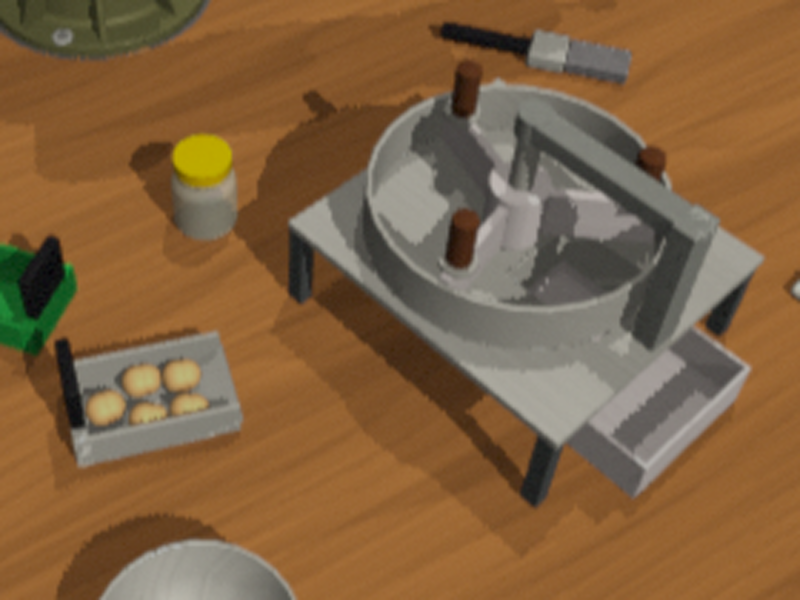

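View pics/side0c.png

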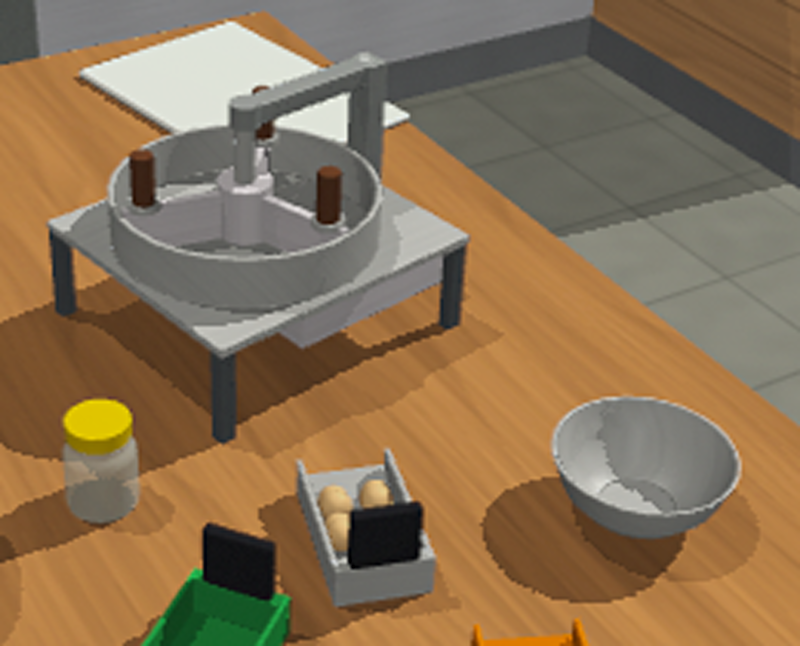

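The scene crop shows the tray's corners and its nuts, three pegs at about (467,90), (462,238) and (652,160), and the arm running to the post at (700,225). I'll now measure the positions from the depth images.

Run:
```python
from h import *
d=np.load('pics/scene0.npy'); W=cloud('scene',d); 
im=cv2.imread('pics/scene0.png').astype(int)
# combined top-down
s=1.0; x0,x1,y0,y1=150,800,-350,430
def td(sel):
    img=np.zeros((650,780,3),np.uint8)
    return img
img=np.zeros((650,780,3),np.uint8)
for n in('side','scene'):
    z=np.load(f'pics/{n}cl.npz'); w,p=z['W'],z['P']
    i=(w[:,0]-x0).astype(int); j=(y1-w[:,1]).astype(int)
    ok=(i>=0)&(i<650)&(j>=0)&(j<780)
    for a in(0,1):
        for b in (0,1): img[np.clip(649-i[ok]+a,0,649),np.clip(j[ok]+b,0,779)]=p[ok]
cv2.imwrite('pics/td.png',img)
def px(u,v,n='scene'):
    dd=np.load(f'pics/{n}0.npy')[int(v)-1:int(v)+2,int(u)-1:int(u)+2]; return px2w(n,u,v,np.median(dd[dd>0])).round(1)
f=lambda a,b:(220+a/2.857,160+b/2.857)
for nm,a,b in[('peg',467,70),('peg',464,217),('peg',652,154),('armEnd',695,215),('armstart',535,110),('handle',68,365),('jar',203,153)]: print(nm,px(*f(a,b)))
```

```text
peg [496.7 117.9 199.6]
peg [625.2  19.8 200. ]
peg [646.4 184.2 198.8]
armEnd [728.8 139.6 233.6]
armstart [587.5 109.4 233.6]
handle [ 516.1 -263.1   84.7]
jar [368.5 -62.6  84.1]
```

View pics/td.png

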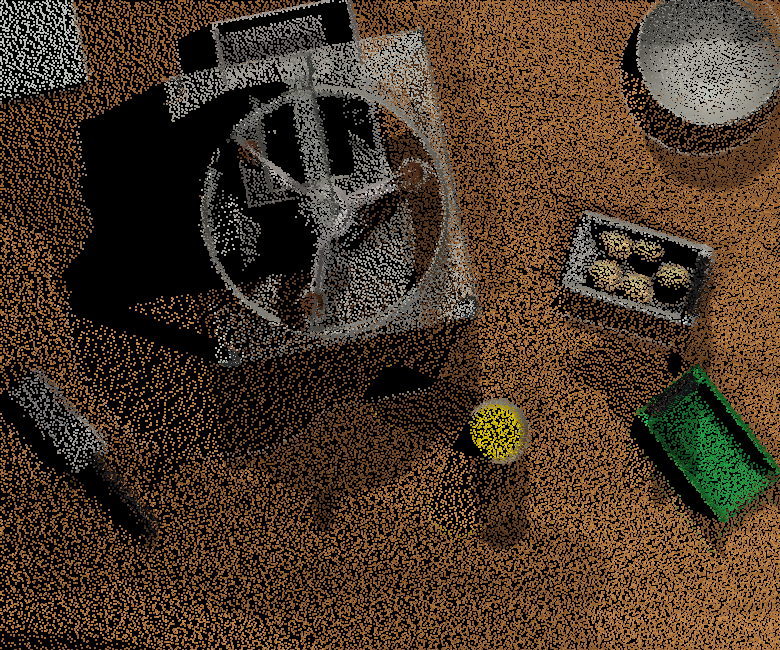

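```bash
cat > fit.py <<'E'
from h import *
from scipy.optimize import least_squares
A=[np.load(f'pics/{n}cl.npz') for n in('scene','side')]
def circ(p,r=None):
    c0=p.mean(0)
    if r is None:
        s=least_squares(lambda q:np.hypot(*(p-q[:2]).T)-q[2],[*c0,100],loss='soft_l1'); return s.x
    s=least_squares(lambda q:np.hypot(*(p-q[:2]).T)-r,c0,loss='soft_l1'); return s.x
if __name__=='__main__':
  for z,n in zip(A,('scene','side')):
    w,p=z['W'],z['P'].astype(int)
    near=np.hypot(w[:,0]-590,w[:,1]-105)<190
    a=near&(w[:,2]>228)&(w[:,2]<240); q=w[a]
    vx,vy,x0,y0=cv2.fitLine(q[:,:2].astype(np.float32),cv2.DIST_HUBER,0,.01,.01).ravel()
    print(n,'arm',a.sum(),np.degrees(np.arctan2(vy,vx)),x0,y0,'z',np.median(q[:,2])); 
    dv=np.array([vx,vy]); t=(q[:,:2]-[x0,y0])@dv; nn=(q[:,:2]-[x0,y0])@[-vy,vx]; print('  extent',np.percentile(t,[0.5,99.5])+dv@[x0,y0],np.percentile(nn,[1,99]))
    print('  minrect',cv2.minAreaRect(q[:,:2].astype(np.float32)))
    r=near&(abs(w[:,2]-150)<2.0); rr=np.hypot(*(w[r,:2]-[590,105]).T); q=w[r][(rr>108)&(rr<135)][:,:2]
    print('  rim',len(q),circ(q))
    for c in((497,118),(625,20),(646,184)):
        k=(np.hypot(*(w[:,:2]-c).T)<22)&(w[:,2]>196)&(w[:,2]<206)
        if k.sum()>5: print('  peg',k.sum(),w[k].mean(0).round(1),cv2.minEnclosingCircle(w[k][:,:2].astype(np.float32)))
    pl=near&(abs(w[:,2]-100)<3)
E
python3 fit.py
```

```text
scene arm 849 11.063595 666.20544 118.96458 z 233.6372470520041
  extent [588.44860152 756.54957282] [-12.46613521  15.34542317]
  minrect ((660.7418823242188, 119.4841079711914), (171.0072784423828, 31.774972915649414), 10.874629020690918)
  rim 454 [590.75119606 106.20231468 120.8255454 ]
  peg 54 [498.2 117.6 199.9] ((496.785400390625, 118.55635070800781), 10.809270858764648)
  peg 74 [628.   17.6 199.8] ((627.6286010742188, 19.158958435058594), 11.113717079162598)
  peg 64 [649.7 180.1 200. ] ((649.0831298828125, 181.87693786621094), 11.951821327209473)
side arm 332 10.546501 652.8184 112.184525 z 233.73182154005877
  extent [583.1603614  751.60258832] [-11.40920884  18.8216201 ]
  minrect ((658.11767578125, 115.66831970214844), (170.76158142089844, 34.15214157104492), 11.435968399047852)
  rim 283 [587.5972765  103.67979492 120.67532361]
  peg 36 [491.9 113.5 200.2] ((494.7441101074219, 115.83567810058594), 12.498369216918945)
  peg 36 [622.4  14.7 199.9] ((622.5653686523438, 14.720739364624023), 10.985689163208008)
  peg 8 [643.7 181.8 201.9] ((644.247802734375, 181.24415588378906), 9.470227241516113)
```

Run:
```python
from fit import *
for z,n in zip(A,('scene','side')):
    w,p=z['W'],z['P'].astype(int)
    near=np.hypot(w[:,0]-532,w[:,1]+209)<110
    k=near&(p.max(1)<60)&(w[:,2]>50)&(w[:,2]<95)&(w[:,1]<-230)
    q=w[k]; print(n,'tab',k.sum(),q.mean(0),q[:,2].max(),cv2.minAreaRect(q[:,:2].astype(np.float32)))
    k=near&(abs(w[:,2]-35)<4)&(p.max(1)-p.min(1)<25)&(p.max(1)>80); q=w[k]
    print('  rim',k.sum(),cv2.minAreaRect(q[:,:2].astype(np.float32)))
    print('table z',np.median(w[(abs(w[:,0]-450)<60)&(abs(w[:,1]+130)<30),2]))
c=manip.calibration('wrist'); print({k:np.round(v,2).tolist() for k,v in c.items()})
```

```text
scene tab 148 [ 525.8473103  -268.61747919   79.26912635] 88.65266658577316 ((517.5262451171875, -265.9799499511719), (11.874434471130371, 56.232078552246094), 73.10025787353516)
  rim 263 ((533.0402221679688, -207.06829833984375), (132.36126708984375, 81.57283782958984), 73.05085754394531)
table z -0.291126828164306
side tab 336 [ 509.69120644 -271.39306514   71.00578895] 88.56323828366197 ((511.26153564453125, -269.3324890136719), (15.700326919555664, 53.704254150390625), 69.9956283569336)
  rim 183 ((529.4125366210938, -211.59275817871094), (134.84686279296875, 78.54846954345703), 73.7884750366211)
table z 0.34576441878478903
{'fx': 397.35, 'fy': 397.35, 'cx': 325.0, 'cy': 245.16, 'tool_from_camera': [[1.0, -0.0, 0.0, -0.61], [0.0, 0.96, 0.29, -84.79], [-0.0, -0.29, 0.96, -179.25], [0.0, 0.0, 0.0, 1.0]]}
```

```bash
cat > plan.py <<'E'
from h import *
def plan(p1,yaw1,op,n=None,p0=None,yaw0=None,show=True):
    s=manip.read_state()
    if p0 is None: p0=s['eef_pos'];
    if yaw0 is None: yaw0=s['eef_rot'][2]
    p0=np.array(p0,float);p1=np.array(p1,float)
    dy=(yaw1-yaw0+np.pi)%(2*np.pi)-np.pi
    m=max(int(np.ceil(np.linalg.norm(p1-p0)/39)),int(np.ceil(abs(dy)/.12)),1); n=max(n or m,m)
    rows=[];p=p0.copy();y=yaw0
    for i in range(n):
        d=(p1-p)/(n-i); c,sn=np.cos(y),np.sin(y)
        t=[round((c*d[0]+sn*d[1])/10,2),round((sn*d[0]-c*d[1])/10,2),round(-d[2]/10,2)]
        r=round(-dy/n,3)
        p=p+10*np.array([c*t[0]+sn*t[1],sn*t[0]-c*t[1],-t[2]]); y-=r
        rows.append([op,t,r])
    for k in range(0,n,5): print('['+','.join(f'[{r[0]},[{r[1][0]},{r[1][1]},{r[1][2]}],{r[2]}]' for r in rows[k:k+5])+']')
    return p,y
E
python3 - <<'E'
from plan import *
print(plan((515,-267,205),np.radians(-17),1))
E
```

```text
[[1,[-2.88,2.61,-0.0],0.07],[1,[-2.69,2.8,-0.0],0.07],[1,[-2.48,2.99,-0.0],0.07],[1,[-2.27,3.15,-0.0],0.07],[1,[-2.04,3.3,-0.0],0.07]]
[[1,[-1.81,3.44,-0.0],0.07],[1,[-1.56,3.56,-0.0],0.07],[1,[-1.31,3.66,-0.0],0.07],[1,[-1.05,3.74,-0.0],0.07],[1,[-0.79,3.8,-0.0],0.07]]
[[1,[-0.52,3.85,-0.0],0.07],[1,[-0.25,3.88,-0.0],0.07],[1,[0.02,3.88,-0.0],0.07],[1,[0.3,3.87,-0.0],0.07],[1,[0.57,3.84,-0.0],0.07]]
[[1,[0.83,3.79,-0.0],0.07],[1,[1.1,3.73,-0.0],0.07],[1,[1.35,3.64,-0.0],0.07],[1,[1.61,3.53,-0.0],0.07],[1,[1.85,3.42,-0.0],0.07]]
[[1,[2.08,3.28,-0.0],0.07],[1,[2.31,3.12,-0.0],0.07]]
(array([ 515.01419693, -267.03609893,  204.9553524 ]), np.float64(-0.3040357661025139))
```

arm_command(
  steps=[
    [1, [-2.9, 2.6, 0], 0.07],
    [1, [-2.7, 2.8, 0], 0.07],
    [1, [-2.5, 3.0, 0], 0.07],
    [1, [-2.3, 3.1, 0], 0.07],
    [1, [-2.0, 3.3, 0], 0.07],
  ],
)

```text
clock: 0.52
eef_pos: [256.1, 338.8, 205.1]
eef_rot: [3.142, 0.0, 0.883]
wrist_force: [1.0, 1.4, -0.1]
finger_gap: 94.0
```

arm_command(
  steps=[
    [1, [-1.8, 3.4, 0], 0.07],
    [1, [-1.6, 3.6, 0], 0.07],
    [1, [-1.3, 3.7, 0], 0.07],
    [1, [-1.1, 3.7, 0], 0.07],
    [1, [-0.8, 3.8, 0], 0.07],
  ],
)

```text
clock: 0.93
eef_pos: [331.6, 159.5, 205.5]
eef_rot: [3.142, -0.0, 0.533]
wrist_force: [1.5, 0.6, -0.3]
finger_gap: 94.2
```

arm_command(
  steps=[
    [1, [-0.5, 3.9, 0], 0.07],
    [1, [-0.2, 3.9, 0], 0.07],
    [1, [0, 3.9, 0], 0.07],
    [1, [0.3, 3.9, 0], 0.07],
    [1, [0.6, 3.8, 0], 0.07],
  ],
)

```text
clock: 1.35
eef_pos: [408.9, -19.8, 205.5]
eef_rot: [3.142, -0.0, 0.182]
wrist_force: [1.0, 0.6, -1.3]
finger_gap: 93.7
```

arm_command(
  steps=[
    [1, [0.8, 3.8, 0], 0.07],
    [1, [1.1, 3.7, 0], 0.07],
    [1, [1.4, 3.6, 0], 0.07],
    [1, [1.6, 3.5, 0], 0.07],
    [1, [1.9, 3.4, 0], 0.07],
  ],
)

```text
clock: 1.77
eef_pos: [485.5, -197.4, 205.1]
eef_rot: [-3.141, 0.0, -0.168]
wrist_force: [0.8, 0.1, 0.1]
finger_gap: 93.8
```

arm_command(
  steps=[
    [1, [2.1, 3.3, 0], 0.07],
    [1, [2.3, 3.1, 0], 0.065],
    [1, [0, 0, 0], 0],
  ],
)

```text
clock: 2.02
eef_pos: [516.5, -271.7, 203.7]
eef_rot: [3.141, 0.002, -0.307]
wrist_force: [-0.2, 0.8, 0.2]
finger_gap: 94.3
```

Run:
```python
from h import *
s=manip.read_state(); print(s['eef_pos'],s['eef_rot'],s['joints'])
snap('wrist','w1')
```

```text
[ 516.46434505 -271.66340152  203.67988167] [ 3.14131180e+00  1.62684631e-03 -3.06577982e-01] [-5.46689075e-01  3.77205588e-01  1.42223144e+00 -6.77064358e-04
  1.34366906e+00 -2.39958361e-01]
```

View pics/w1.png

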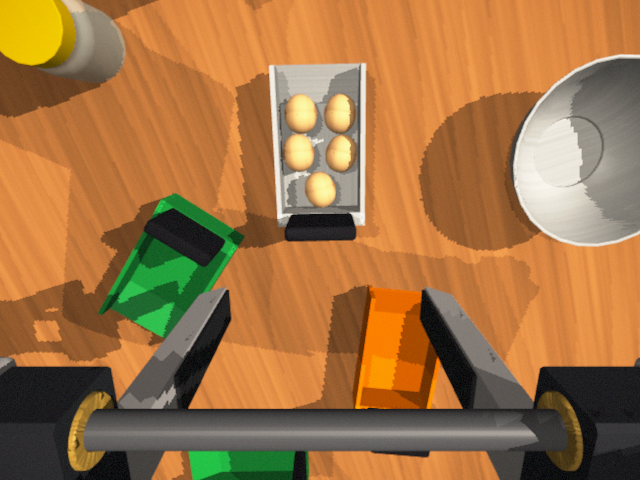

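The wrist view shows the tray with five nuts, its tab at about (320,228) and the gripper behind it. There is orange beneath the fingers, but it is well below them.

```bash
cat >> h.py <<'E'
from scipy.spatial.transform import Rotation as Ro
def wcloud(d,s):
    c=manip.calibration('wrist'); v,u=np.mgrid[0:480,0:640]
    X=np.stack([(u-c['cx'])/c['fx']*d,(v-c['cy'])/c['fy']*d,d],-1); T=np.array(c['tool_from_camera'])
    X=X@T[:3,:3].T+T[:3,3]; return X@Ro.from_euler('xyz',s['eef_rot']).as_matrix().T+s['eef_pos']
E
python3 - <<'E'
from h import *
s=manip.read_state(); d=np.load('pics/w1.npy'); W=wcloud(d,s); p=cv2.imread('pics/w1.png').astype(int)
box=np.zeros((480,640),bool); box[205:245,275:365]=1
k=box&(p.max(2)<60)&(d>0)&(W[...,2]>80)&(W[...,2]<92); q=W[k]; print('tabtop',k.sum(),q.mean(0),cv2.minAreaRect(q[:,:2].astype(np.float32)))
box[:]=0; box[55:230,260:375]=1
k=box&(abs(W[...,2]-35)<4)&(d>0)&(p.max(2)>150)&(p.max(2)-p.min(2)<25); q=W[k]; print('rim',k.sum(),q.mean(0),cv2.minAreaRect(q[:,:2].astype(np.float32)))
E
```

```text
tabtop 1021 [ 513.47844128 -263.22109686   85.46900437] ((513.3784790039062, -263.8446044921875), (11.1445894241333, 54.661869049072266), 73.55146026611328)
rim 1508 [ 531.12512    -208.36611855   35.11624087] ((530.16357421875, -205.58534240722656), (132.3575439453125, 77.19046783447266), 73.49609375)
```

Run:
```python
from plan import *
s=manip.read_state(); print(s['eef_pos'],s['eef_rot'][2],s['clock'])
plan((514,-264.5,90),-0.29,1)
```

```text
[ 515.81025489 -269.18883342  203.79247177] -0.3026707628051606 2.0667
[[1,[-0.1,-0.13,3.79],-0.004],[1,[-0.11,-0.13,3.79],-0.004],[1,[-0.1,-0.13,3.8],-0.004]]
```

arm_command(
  steps=[
    [1, [-0.1, -0.1, 3.8], 0],
    [1, [-0.1, -0.1, 3.8], -0.01],
    [1, [0, 0, 3.0], 0],
    [1, [0, 0, 0], 0],
  ],
)

```text
clock: 2.4
eef_pos: [511.8, -262.0, 93.8]
eef_rot: [-3.139, 0.009, -0.288]
wrist_force: [-0.1, 0.6, -0.7]
finger_gap: 94.3
```

arm_command(
  steps=[
    [1, [0.2, 0.2, 2.6], 0],
    [1, [0, 0, 2.3], 0],
    [1, [0, 0, 0], 0],
    [1, [0, 0, 0], 0],
  ],
)

```text
clock: 2.73
eef_pos: [516.0, -266.5, 51.7]
eef_rot: [-3.141, 0.0, -0.288]
wrist_force: [-0.0, -1.0, 0.7]
finger_gap: 94.2
```

Run:
```python
from h import *
s=manip.read_state(); print(s['eef_pos'],s['eef_rot'],s['clock'])
snap('wrist','w2')
```

```text
[ 516.02551523 -266.50102362   51.73093224] [-3.14148911e+00  2.10708707e-04 -2.88327136e-01] 2.7333
```

View pics/w2.png

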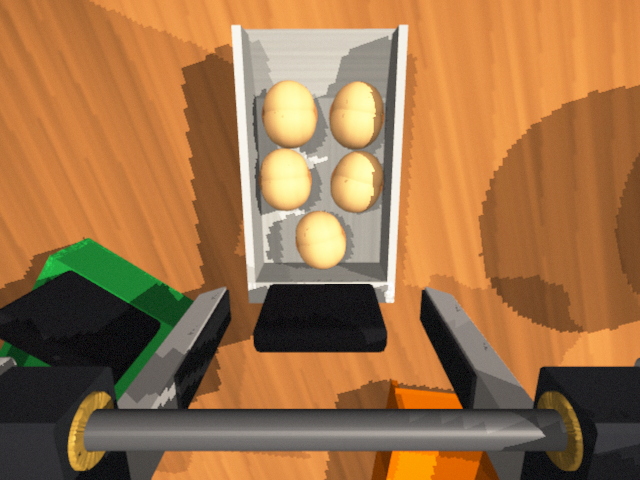

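The tab is at (321,318) between the fingertips at u = 230 and 422, so it is nearly centred, about 2 mm left. Next is the fore-aft offset.

Run:
```python
from h import *
s=manip.read_state(); d=np.load('pics/w2.npy'); W=wcloud(d,s); p=cv2.imread('pics/w2.png').astype(int)
box=np.zeros((480,640),bool); box[275:355,245:395]=1
k=box&(p.max(2)<70)&(d>0)&(abs(W[...,2]-86)<3); q=W[k]; c,_,_=r=cv2.minAreaRect(q[:,:2].astype(np.float32)); print(k.sum(),r, np.median(q[:,2]))
e=np.array(c)-s['eef_pos'][:2]; y=s['eef_rot'][2]; print(np.cos(y)*e[0]+np.sin(y)*e[1],np.sin(y)*e[0]-np.cos(y)*e[1])
```

```text
3464 ((514.27734375, -266.5647277832031), (11.88169002532959, 55.4825325012207), 73.48161315917969) 86.52245425043206
-2.276596023980799 0.3096021763140502
```

arm_command(
  steps=[
    [1, [-0.2, 0, 0.8], 0],
    [1, [0, 0, 0], 0],
    [1, [0, 0, 0], 0],
  ],
)

```text
clock: 3.03
eef_pos: [514.0, -266.3, 43.1]
eef_rot: [3.141, -0.001, -0.289]
wrist_force: [-0.6, 1.1, 1.1]
finger_gap: 93.7
```

Now I'll close with full force.

arm_command(
  steps=[
    [0, [0, 0, 0], 0],
    [0, [0, 0, 0], 0],
    [0, [0, 0, 0], 0],
    [0, [0, 0, 0], 0],
    [0, [0, 0, 0], 0],
  ],
  force=60,
)

```text
clock: 3.45
eef_pos: [514.0, -266.3, 42.5]
eef_rot: [3.142, -0.0, -0.289]
wrist_force: [-0.7, 0.5, -0.9]
finger_gap: 64.1
```

arm_command(
  steps=[
    [0, [0, 0, 0], 0],
    [0, [0, 0, -0.3], 0],
    [0, [0, 0, -0.5], 0],
    [0, [0, 0, -0.5], 0],
    [0, [0, 0, 0], 0],
  ],
)

```text
clock: 3.87
eef_pos: [514.3, -266.5, 56.6]
eef_rot: [3.141, -0.001, -0.289]
wrist_force: [0.1, -0.3, -3.1]
finger_gap: 55.5
```

Run:
```python
from h import *
s=manip.read_state(); print(s['eef_pos'],s['eef_rot'],s['clock'],s['finger_gap'])
snap('side','s3')
p=cv2.imread('pics/s3.png')[250:400,250:450]; cv2.imwrite('pics/s3c.png',cv2.resize(p,None,fx=4,fy=4,interpolation=cv2.INTER_CUBIC))
```

```text
[ 514.32516822 -266.52214604   56.62812254] [ 3.14122232e+00 -1.36465991e-03 -2.88986184e-01] 3.8667 55.50148005880776
```

View pics/s3c.png

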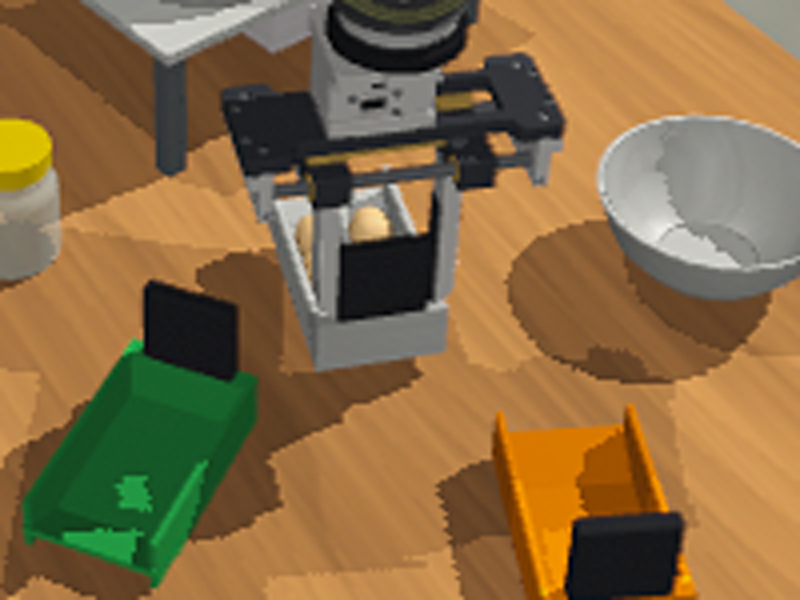

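The side view shows the tray held by its tab with the nuts in it, clear of the bowl and the green tray. I'll check its tilt with the wrist camera.

```bash
cat > tilt.py <<'E'
from h import *
def tilt(fn):
    s=manip.read_state(); p,d=snap('wrist',fn); W=wcloud(d,s); p=p.astype(int)
    y=s['eef_rot'][2]; e=W-s['eef_pos']; fx=-(np.sin(y)*e[...,0]-np.cos(y)*e[...,1])   # forward (along tray x) 
    lat=np.cos(y)*e[...,0]+np.sin(y)*e[...,1]; z=e[...,2]
    k=(d>0)&(abs(lat)>33)&(abs(lat)<43)&(fx>-30)&(fx<150)&(p.max(2)-p.min(2)<30)&(p.max(2)>110)&(z<5)
    k[300:]=0
    x,zz=fx[k],z[k]
    # top envelope: robust line
    l=cv2.fitLine(np.stack([x,zz],1).astype(np.float32),cv2.DIST_WELSCH,0,.01,.01).ravel()
    print('n',k.sum(),'x range',np.percentile(x,[1,99]).round(),'tilt deg (nose up +)',np.degrees(np.arctan2(l[1],l[0])).round(2),'z at x=0 rel tcp',(l[3]-l[2]*l[1]/l[0]).round(1), 'F',s['wrist_force'].round(1),'t',s['clock'],'pos',s['eef_pos'].round(1))
if __name__=='__main__': tilt(sys.argv[1])
E
python3 tilt.py w4
```

```text
n 8724 x range [  5. 127.] tilt deg (nose up +) -0.78 z at x=0 rel tcp -7.5 F [ 0.5  0.2 -4.7] t 3.9167 pos [ 514.2 -266.4   56.1]
```

View pics/w4.png

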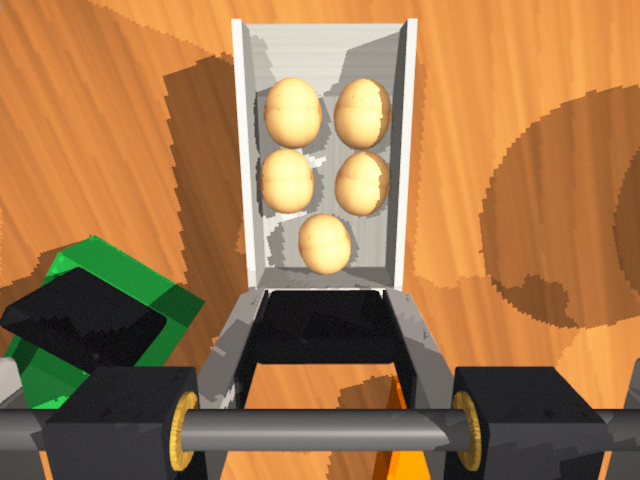

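arm_command(
  steps=[
    [0, [0, 0, -1.0], 0],
    [0, [0, 0, -1.8], 0],
    [0, [0, 0, -2.3], 0],
    [0, [0, 0, -2.3], 0],
    [0, [0, 0, -2.3], 0],
  ],
)

```text
clock: 4.38
eef_pos: [513.7, -266.2, 154.1]
eef_rot: [3.142, 0.0, -0.289]
wrist_force: [0.8, -0.6, -4.0]
finger_gap: 55.6
```

arm_command(
  steps=[
    [0, [0, 0, -2.3], 0],
    [0, [0, 0, -2.0], 0],
    [0, [0, 0, -1.5], 0],
    [0, [0, 0, -0.7], 0],
    [0, [0, 0, 0], 0],
  ],
)

```text
clock: 4.8
eef_pos: [514.3, -266.5, 219.2]
eef_rot: [3.141, -0.002, -0.289]
wrist_force: [-0.7, -1.0, -4.3]
finger_gap: 55.4
```

Run:
```python
from plan import *
from tilt import tilt
tilt('w5'); plan((454,-68,219),-0.663,0,n=11)
```

```text
n 8359 x range [  5. 127.] tilt deg (nose up +) 0.04 z at x=0 rel tcp -8.2 F [-0.7 -1.  -4.3] t 4.8 pos [ 514.3 -266.5  219.2]
[[0,[-1.04,-1.57,-0.01],0.034],[0,[-1.09,-1.54,-0.01],0.034],[0,[-1.14,-1.5,-0.01],0.034],[0,[-1.19,-1.46,-0.01],0.034],[0,[-1.24,-1.42,-0.01],0.034]]
[[0,[-1.29,-1.37,-0.01],0.034],[0,[-1.33,-1.33,-0.01],0.034],[0,[-1.38,-1.28,-0.02],0.034],[0,[-1.42,-1.24,-0.01],0.034],[0,[-1.46,-1.19,-0.02],0.034]]
[[0,[-1.49,-1.13,-0.01],0.034]]
```

Level at 0°. Next I'll carry the tray to the drum.

arm_command(
  steps=[
    [0, [-0.6, -0.8, 0], 0.02],
    [0, [-1.1, -1.5, 0], 0.034],
    [0, [-1.2, -1.5, 0], 0.034],
    [0, [-1.2, -1.5, 0], 0.034],
    [0, [-1.2, -1.4, 0], 0.034],
  ],
)

```text
clock: 5.27
eef_pos: [486.3, -184.0, 215.9]
eef_rot: [-3.142, 0.002, -0.447]
wrist_force: [0.6, -0.3, -3.3]
finger_gap: 55.7
```

arm_command(
  steps=[
    [0, [-1.3, -1.4, 0], 0.034],
    [0, [-1.3, -1.3, 0], 0.034],
    [0, [-1.4, -1.3, 0], 0.034],
    [0, [-1.4, -1.2, 0], 0.034],
    [0, [-1.5, -1.2, 0], 0.034],
  ],
)

```text
clock: 5.68
eef_pos: [457.6, -94.5, 216.1]
eef_rot: [3.141, 0.002, -0.617]
wrist_force: [0.7, -0.9, -3.8]
finger_gap: 55.5
```

arm_command(
  steps=[
    [0, [-1.2, -0.9, 0], 0.034],
    [0, [-0.7, -0.5, 0], 0.015],
    [0, [0, 0, 0], 0],
  ],
)

```text
clock: 5.93
eef_pos: [450.5, -71.6, 216.4]
eef_rot: [3.141, 0.002, -0.663]
wrist_force: [-1.2, -0.4, -3.9]
finger_gap: 55.2
```

Run:
```python
from plan import *
from tilt import tilt
tilt('w6'); s=manip.read_state(); print(s['eef_rot'],s['joints'])
snap('side','s6'); snap('scene','c6')
a=cv2.imread('pics/s6.png')[120:360,200:500]; b=cv2.imread('pics/c6.png')[130:370,220:520]
cv2.imwrite('pics/m6.png',cv2.resize(np.vstack([a,b]),None,fx=1.25,fy=1.25))
```

```text
n 8861 x range [  5. 128.] tilt deg (nose up +) 0.16 z at x=0 rel tcp -8.9 F [-1.2 -0.4 -3.9] t 5.9333 pos [450.5 -71.6 216.4]
[ 3.14093929e+00  1.29745078e-03 -6.62450053e-01] [-2.39383736e-01  8.12876767e-02  1.75463771e+00 -6.53404287e-05
  1.30711857e+00  4.23082969e-01]
```

View pics/m6.png

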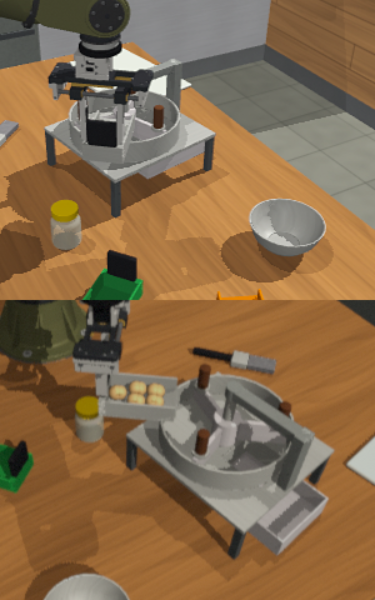

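View pics/w6.png

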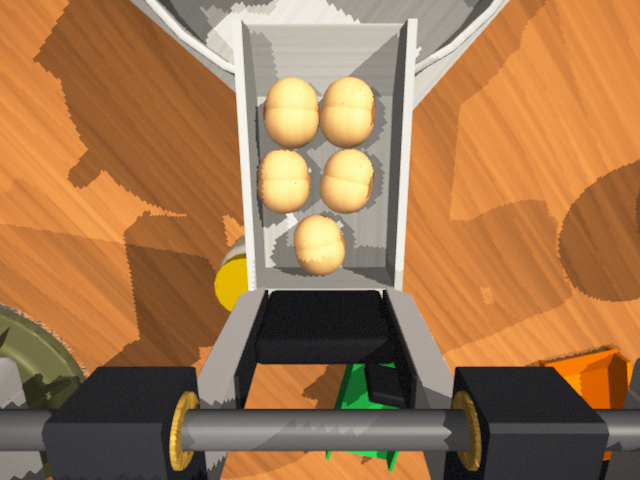

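arm_command(
  steps=[
    [0, [0, -0.5, 0.8], 0],
    [0, [0, -0.4, 0.8], 0],
    [0, [0, -0.1, 0.5], 0],
    [0, [0, 0, 0.2], 0],
    [0, [0, 0, 0], 0],
  ],
)

```text
clock: 6.5
eef_pos: [457.3, -65.0, 193.5]
eef_rot: [3.141, 0.001, -0.664]
wrist_force: [-0.3, 0.6, -3.8]
finger_gap: 55.6
```

```bash
python3 tilt.py w7
```

```text
n 9009 x range [  5. 149.] tilt deg (nose up +) -1.31 z at x=0 rel tcp -7.8 F [-0.3  0.6 -3.8] t 6.5 pos [457.3 -65.  193.5]
```

arm_command(
  steps=[
    [0, [0, 0, 0.2], 0],
    [0, [0, 0, 0], 0],
    [0, [0, 0, 0], 0],
  ],
  force=25,
)

```text
clock: 6.8
eef_pos: [457.5, -65.1, 192.6]
eef_rot: [-3.141, -0.0, -0.664]
wrist_force: [0.2, -0.5, -2.8]
finger_gap: 56.1
```

arm_command(
  steps=[
    [0, [0, 0, 0], 0],
    [0, [0, 0, 0], 0],
  ],
  force=10,
)

```text
clock: 6.97
eef_pos: [457.5, -65.1, 192.6]
eef_rot: [-3.142, -0.0, -0.664]
wrist_force: [-0.3, -0.4, -2.5]
finger_gap: 56.3
```

```bash
python3 tilt.py w8
```

```text
n 9010 x range [  5. 149.] tilt deg (nose up +) -1.19 z at x=0 rel tcp -7.1 F [-0.3 -0.4 -2.5] t 6.9667 pos [457.5 -65.1 192.6]
```

arm_command(
  steps=[
    [0, [0, -0.4, -0.5], 0],
    [0, [0, -0.4, -0.5], 0],
    [0, [0, -0.4, -0.5], 0],
    [0, [0, 0, 0], 0],
  ],
  force=7,
)

```text
clock: 7.35
eef_pos: [465.8, -55.0, 208.7]
eef_rot: [-3.141, -0.002, -0.663]
wrist_force: [0.9, 0.1, -3.0]
finger_gap: 55.9
```

```bash
python3 tilt.py w9
```

```text
n 8273 x range [ -2. 148.] tilt deg (nose up +) -23.35 z at x=0 rel tcp -2.6 F [ 0.9  0.1 -3. ] t 7.35 pos [465.8 -55.  208.7]
```

View pics/w9.png

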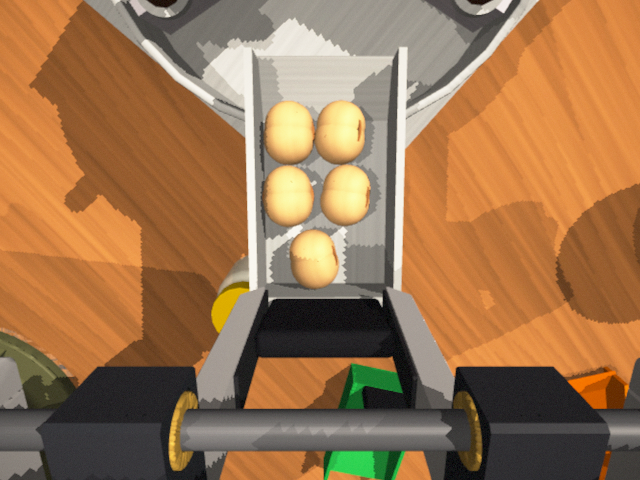

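The tray is tipping with the lift, and its nose now sits lower on the drum wall with all the nuts still in it. I'll continue along the arc.

arm_command(
  steps=[
    [0, [0, -0.5, -0.5], 0],
    [0, [0, -0.5, -0.4], 0],
    [0, [0, -0.5, -0.4], 0],
    [0, [0, -0.6, -0.4], 0],
    [0, [0, -0.6, -0.4], 0],
  ],
  force=6,
)

```text
clock: 7.82
eef_pos: [481.9, -33.7, 228.8]
eef_rot: [-3.142, 0.0, -0.664]
wrist_force: [1.0, -0.3, -4.2]
finger_gap: 56.0
```

```bash
python3 tilt.py w10
```

```text
n 7497 x range [ -9. 149.] tilt deg (nose up +) -41.49 z at x=0 rel tcp -6.6 F [ 1.  -0.3 -4.2] t 7.8167 pos [481.9 -33.7 228.8]
```

View pics/w10.png

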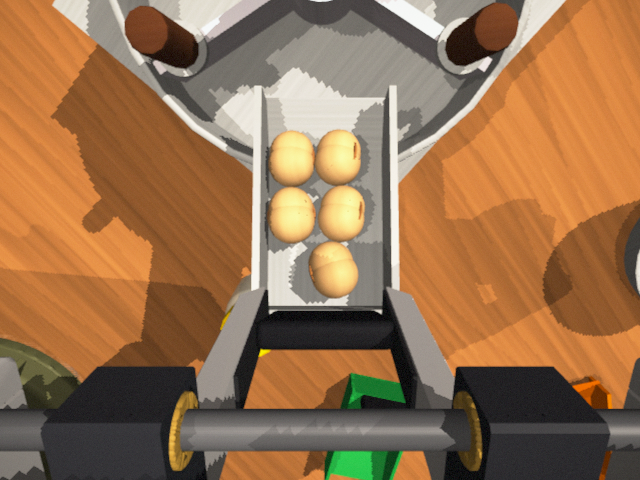

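Tilt is now about 27°, the nuts are gathered behind the lip, and the lip is between the two pegs inside the wall. I'll carry on.

arm_command(
  steps=[
    [0, [0, -0.6, -0.4], 0],
    [0, [0, -0.6, -0.3], 0],
    [0, [0, -0.6, -0.3], 0],
    [0, [0, -0.6, -0.2], 0],
    [0, [0, 0, 0], 0],
  ],
  force=5,
)

```text
clock: 8.28
eef_pos: [497.0, -14.6, 240.8]
eef_rot: [-3.141, -0.0, -0.663]
wrist_force: [0.5, 0.7, -4.3]
finger_gap: 56.1
```

```bash
python3 tilt.py w11
```

```text
n 6616 x range [-12. 148.] tilt deg (nose up +) -47.09 z at x=0 rel tcp -7.5 F [ 0.5  0.7 -4.3] t 8.2833 pos [497.  -14.6 240.8]
```

View pics/w11.png

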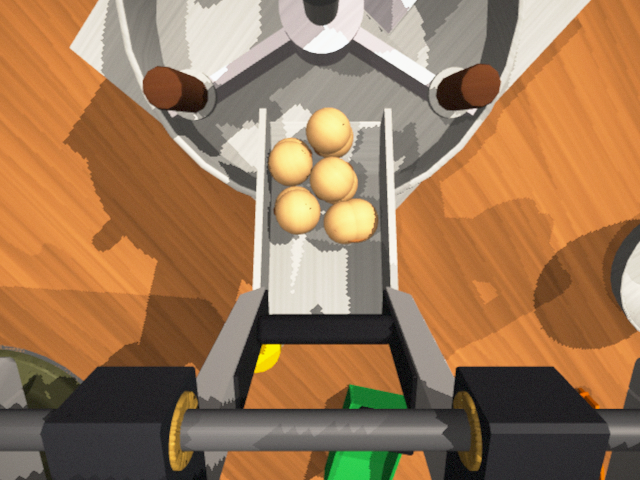

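arm_command(
  steps=[
    [0, [0, 0, 0], 0],
    [0, [0, 0, 0], 0],
    [0, [0, 0, 0], 0],
    [0, [0, 0, 0], 0],
  ],
  force=4,
)

```text
clock: 8.67
eef_pos: [496.3, -15.5, 240.5]
eef_rot: [-3.142, -0.0, -0.664]
wrist_force: [0.5, 0.3, -2.9]
finger_gap: 55.7
```

```bash
python3 tilt.py w12
```

```text
n 5630 x range [-14. 148.] tilt deg (nose up +) -39.29 z at x=0 rel tcp -19.0 F [ 0.5  0.3 -2.9] t 8.6667 pos [496.3 -15.5 240.5]
```

View pics/w12.png

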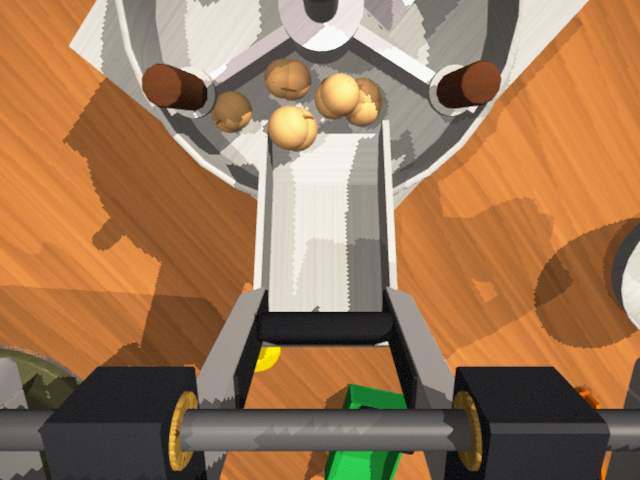

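Four nuts are in the compartment at around (232,112), (288,78), (340,95) and (365,100). The fifth is leaving the lip at (292,128).

arm_command(
  steps=[
    [0, [0, 0, 0], 0],
    [0, [0, 0, 0], 0],
    [0, [0, 0, 0], 0],
  ],
)

```text
clock: 8.97
eef_pos: [496.3, -15.4, 240.5]
eef_rot: [3.142, -0.0, -0.664]
wrist_force: [-0.1, -0.1, -3.1]
finger_gap: 56.1
```

```bash
python3 tilt.py w13
```

```text
n 5816 x range [-14. 148.] tilt deg (nose up +) -39.34 z at x=0 rel tcp -19.1 F [-0.1 -0.1 -3.1] t 8.9667 pos [496.3 -15.4 240.5]
```

View pics/w13.png

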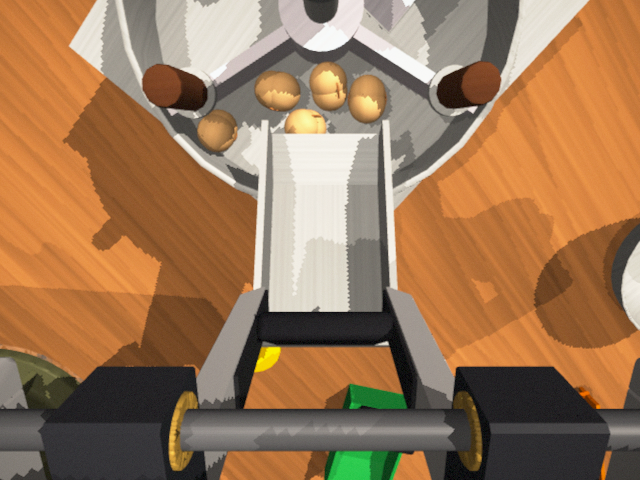

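All five nuts lie in the compartment and the tray is empty. Now I'll grip firmly, lift clear, and go back to the tray's old place.

arm_command(
  steps=[
    [0, [0, 0, 0], 0],
    [0, [0, 0, -1.0], 0],
    [0, [0, 0, -2.0], 0],
    [0, [0, 0.5, -2.0], 0],
    [0, [0, 0.8, -1.5], 0],
  ],
  force=50,
)

```text
clock: 9.43
eef_pos: [488.5, -25.4, 307.7]
eef_rot: [-3.141, -0.001, -0.663]
wrist_force: [0.0, 0.5, -3.5]
finger_gap: 55.5
```

Run:
```python
from plan import *
s=manip.read_state(); print(s['eef_pos'],s['finger_gap'])
p,y=plan((531,-208,230),-0.29,0)
```

```text
[488.51936952 -25.4297103  307.74974794] 55.46459493279617
[[0,[2.43,1.96,1.3],-0.062],[0,[2.31,2.11,1.29],-0.062],[0,[2.17,2.25,1.3],-0.062],[0,[2.03,2.38,1.29],-0.062],[0,[1.87,2.5,1.3],-0.062]]
[[0,[1.72,2.6,1.29],-0.062]]
```

arm_command(
  steps=[
    [0, [2.4, 2.0, 0], -0.06],
    [0, [2.3, 2.1, 0], -0.06],
    [0, [2.2, 2.2, 1.5], -0.06],
    [0, [2.0, 2.4, 2.0], -0.06],
    [0, [1.9, 2.5, 2.0], -0.06],
  ],
)

```text
clock: 9.85
eef_pos: [523.2, -179.5, 250.9]
eef_rot: [3.142, -0.002, -0.361]
wrist_force: [0.7, 1.1, -2.6]
finger_gap: 55.8
```

arm_command(
  steps=[
    [0, [1.7, 2.6, 2.5], -0.07],
    [0, [0, 0, 3.0], 0],
    [0, [0, 0, 3.0], 0],
    [0, [0, 0, 2.0], 0],
    [0, [0, 0, 0], 0],
  ],
)

```text
clock: 10.27
eef_pos: [528.0, -207.7, 141.8]
eef_rot: [-3.141, 0.007, -0.294]
wrist_force: [0.1, 0.7, -3.8]
finger_gap: 55.7
```

Run:
```python
from plan import *
s=manip.read_state(); print(s['eef_pos'],s['finger_gap'])
snap('side','s14'); snap('scene','c14')
a=cv2.imread('pics/s14.png')[120:360,200:500]; b=cv2.imread('pics/c14.png')[130:370,220:520]
cv2.imwrite('pics/m14.png',cv2.resize(np.hstack([a,b]),None,fx=1.33,fy=1.33))
```

```text
[ 527.95900625 -207.68391335  141.77157723] 55.72927136624588
```

View pics/m14.png

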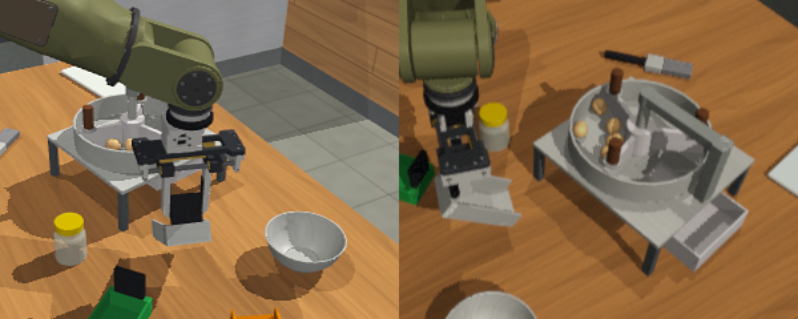

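The side view shows the empty tray held nose-down above free table, between the jar and the bowl. In the scene view the nuts are in the drum. Lowering the nose to the table next.

arm_command(
  steps=[
    [0, [0, 0, 1.8], 0],
    [0, [0, 0, 1.2], 0],
    [0, [0, 0, 0.6], 0],
    [0, [0, 0, 0], 0],
  ],
  force=20,
)

```text
clock: 10.7
eef_pos: [529.4, -208.0, 109.1]
eef_rot: [-3.141, 0.001, -0.294]
wrist_force: [-0.6, -0.0, -1.8]
finger_gap: 55.7
```

arm_command(
  steps=[
    [0, [0, 0, 0.3], 0],
    [0, [0, 0, 0.3], 0],
    [0, [0, 0, 0], 0],
  ],
  force=12,
)

```text
clock: 10.95
eef_pos: [529.8, -208.3, 103.7]
eef_rot: [3.141, -0.001, -0.294]
wrist_force: [0.3, -0.2, -3.2]
finger_gap: 55.6
```

arm_command(
  steps=[
    [0, [0, 0.7, 0.5], 0],
    [0, [0, 0.8, 0.6], 0],
    [0, [0, 0.8, 0.6], 0],
    [0, [0, 0.7, 0.7], 0],
    [0, [0, 0.7, 0.7], 0],
  ],
  force=6,
)

```text
clock: 11.37
eef_pos: [518.4, -244.6, 71.6]
eef_rot: [-3.142, 0.0, -0.295]
wrist_force: [0.0, 1.0, -2.1]
finger_gap: 56.2
```

```bash
python3 tilt.py w15
```

```text
n 6997 x range [ -6. 113.] tilt deg (nose up +) -13.2 z at x=0 rel tcp -14.9 F [ 0.   1.  -2.1] t 11.3667 pos [ 518.4 -244.6   71.6]
```

View pics/w15.png

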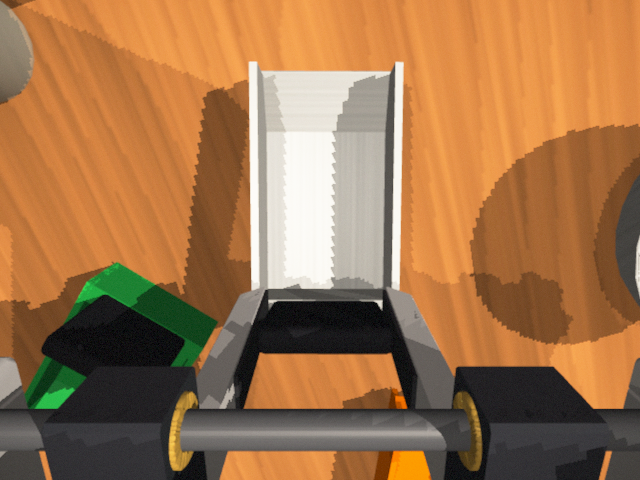

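arm_command(
  steps=[
    [0, [0, 0.5, 0.7], 0],
    [0, [0, 0.4, 0.7], 0],
    [0, [0, 0.4, 0.7], 0],
    [0, [0, 0.2, 0.5], 0],
    [0, [0, 0, 0.2], 0],
  ],
)

```text
clock: 11.83
eef_pos: [514.3, -258.3, 44.1]
eef_rot: [3.142, 0.0, -0.294]
wrist_force: [-4.8, 1.0, 10.0]
finger_gap: 55.7
```

```bash
python3 tilt.py w16
```

```text
n 9061 x range [  3. 124.] tilt deg (nose up +) 2.69 z at x=0 rel tcp -14.0 F [-4.8  1.  10. ] t 11.8333 pos [ 514.3 -258.3   44.1]
```

arm_command(
  steps=[
    [0.2, [0, 0, 0], 0],
    [1, [0, 0, 0], 0],
    [1, [0, 0, 0], 0],
    [1, [0, 0, 0], 0],
    [1, [0, 0, 0], 0],
  ],
)

```text
clock: 12.3
eef_pos: [514.5, -257.9, 44.5]
eef_rot: [-3.142, -0.0, -0.294]
wrist_force: [0.4, -0.3, -0.4]
finger_gap: 79.1
```

```bash
python3 tilt.py w17
```

```text
n 9240 x range [  0. 124.] tilt deg (nose up +) 0.28 z at x=0 rel tcp -11.5 F [ 0.4 -0.3 -0.4] t 12.3 pos [ 514.5 -257.9   44.5]
```

View pics/w17.png

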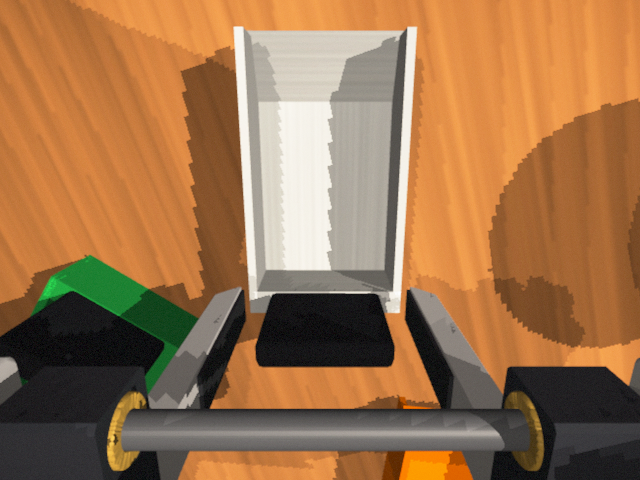

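The tray stands flat (0.3°), empty and released. I'll rise and head to peg 0.

arm_command(
  steps=[
    [1, [0, 0, -2.0], 0],
    [1, [0, 0, -4.0], 0],
    [1, [0, 0, -4.0], 0],
    [1, [0, 0, -4.0], 0],
    [1, [0, 0, -4.0], 0],
  ],
)

```text
clock: 12.77
eef_pos: [514.1, -257.7, 226.6]
eef_rot: [-3.142, -0.0, -0.294]
wrist_force: [1.0, -0.1, -0.3]
finger_gap: 93.7
```

Run:
```python
from plan import *
s=manip.read_state(); print(s['eef_pos'],s['finger_gap'])
plan((625,17,260),0.19,1,p0=[514.5,-258,224.5])
```

```text
[ 514.14557428 -257.72658632  226.56080987] 93.65805659134558
[[1,[0.33,-3.69,-0.44],-0.06],[1,[0.55,-3.66,-0.44],-0.06],[1,[0.76,-3.63,-0.44],-0.06],[1,[0.98,-3.57,-0.45],-0.06],[1,[1.19,-3.51,-0.44],-0.06]]
[[1,[1.4,-3.43,-0.45],-0.06],[1,[1.61,-3.34,-0.44],-0.06],[1,[1.8,-3.23,-0.45],-0.06]]
```

arm_command(
  steps=[
    [1, [0.3, -3.7, -0.5], -0.06],
    [1, [0.5, -3.7, -0.5], -0.06],
    [1, [0.8, -3.6, -0.5], -0.06],
    [1, [1.0, -3.6, -0.5], -0.06],
    [1, [1.2, -3.5, -0.5], -0.06],
  ],
)

```text
clock: 13.18
eef_pos: [583.9, -83.8, 249.9]
eef_rot: [3.142, -0.0, 0.009]
wrist_force: [1.0, -1.2, 0.2]
finger_gap: 93.6
```

arm_command(
  steps=[
    [1, [1.4, -3.4, -0.5], -0.06],
    [1, [1.6, -3.0, -0.5], -0.06],
    [1, [1.4, -1.5, 0], -0.06],
    [1, [0, 0, 0], 0],
  ],
)

```text
clock: 13.52
eef_pos: [624.5, -0.3, 259.3]
eef_rot: [-3.141, -0.0, 0.193]
wrist_force: [-0.2, -0.0, -0.6]
finger_gap: 94.0
```

Run:
```python
from h import *
s=manip.read_state(); print(s['eef_pos'],s['eef_rot'],s['joints'],s['clock'])
snap('wrist','w18')
```

```text
[ 6.24453516e+02 -3.32337934e-01  2.59252007e+02] [-3.14116487e+00 -3.14612446e-04  1.93402272e-01] [-5.93910335e-02  4.39014567e-01  1.20897200e+00  4.94352931e-04
  1.49340848e+00 -2.52831542e-01] 13.5167
```

View pics/w18.png

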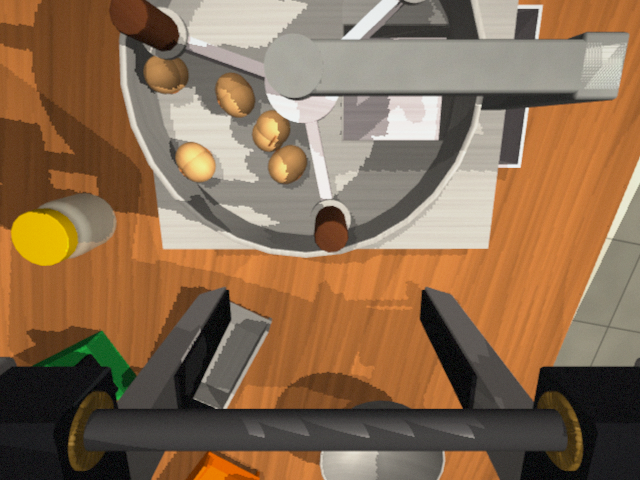

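The wrist view shows peg 0 at (331,230), with five nuts in the compartment between it and peg 1 at (145,18). The arm runs from the hub cap at (295,65) to the post at (605,65). The hole, at (392,90), is empty. I'll refine the geometry from this view.

Run:
```python
from h import *
from fit import circ
s=manip.read_state(); d=np.load('pics/w18.npy'); W=wcloud(d,s); p=cv2.imread('pics/w18.png').astype(int)
k=(d>0)&(W[...,2]>228)&(W[...,2]<240); k[140:]=0; q=W[k]
k1=k.copy(); k1[:,:345]=0; k1[:,570:]=0; q1=W[k1]; print('arm',cv2.minAreaRect(q1[:,:2].astype(np.float32)), np.median(q1[:,2]))
k2=k.copy(); k2[:,340:]=0; q2=W[k2]; print('cap',cv2.minEnclosingCircle(q2[:,:2].astype(np.float32)))
k=(d>0)&(abs(W[...,2]-150)<2.5); k[260:]=0; q=W[k][:,:2]; r=np.hypot(*(q-[589.5,105]).T); q=q[(r>112)&(r<130)]; print('rim',len(q),circ(q))
for b in((200,260,300,360),(0,50,105,190)):
    k=(d>0)&(abs(W[...,2]-201)<3); m=np.zeros_like(k); m[b[0]:b[1],b[2]:b[3]]=1; q=W[k&m]; print('peg',len(q),q.mean(0),cv2.minEnclosingCircle(q[:,:2].astype(np.float32)))
```

```text
arm ((667.119384765625, 118.87938690185547), (112.54094696044922, 26.665996551513672), 9.373308181762695) 233.77276891751038
cap ((593.8145141601562, 104.49358367919922), 19.911720275878906)
rim 4246 [588.00774177 103.58959232 120.29930225]
peg 872 [623.42944161  16.51890424 200.4551903 ] ((623.67724609375, 16.192811965942383), 10.776002883911133)
peg 1222 [495.02657956 115.69472821 200.34334243] ((494.388427734375, 117.02196502685547), 10.985685348510742)
```

arm_command(
  steps=[
    [1, [0.3, -1.0, 1.0], 0],
    [1, [0, -0.7, 2.5], 0],
    [1, [0, 0, 2.5], 0],
    [1, [0, 0, 2.0], 0],
    [1, [0, 0, 1.5], 0],
  ],
)

```text
clock: 13.98
eef_pos: [621.9, 12.9, 161.7]
eef_rot: [-3.141, 0.002, 0.184]
wrist_force: [-0.5, 0.8, 0.4]
finger_gap: 94.2
```

Run:
```python
from h import *
s=manip.read_state(); print(s['eef_pos'],s['eef_rot'],s['clock'])
snap('wrist','w19')
```

```text
[621.87856028  12.90115799 161.74848602] [-3.14109385e+00  2.40303168e-03  1.83760243e-01] 13.9833
```

View pics/w19.png

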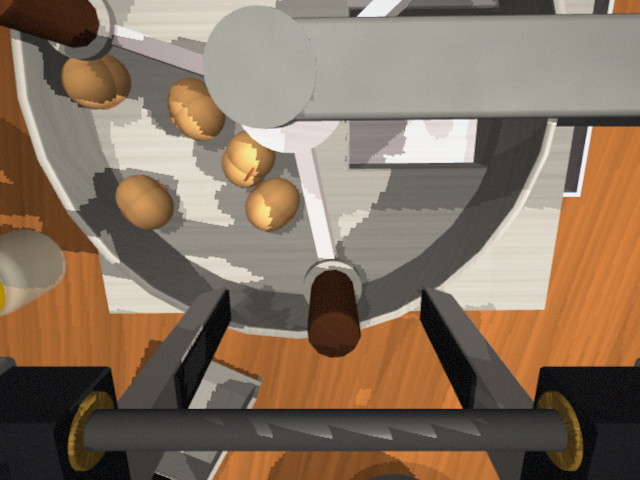

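Peg 0, at (333,315), stands between the open fingers at u = 230 and 425. Closing on it.

arm_command(
  steps=[
    [0, [0, 0, 0], 0],
    [0, [0, 0, 0], 0],
    [0, [0, 0, 0], 0],
    [0, [0, 0, 0], 0],
    [0, [0, 0, 0], 0],
  ],
  force=20,
)

```text
clock: 14.45
eef_pos: [623.4, 13.3, 165.4]
eef_rot: [3.141, -0.001, 0.186]
wrist_force: [0.1, 0.4, 0.5]
finger_gap: 64.2
```

arm_command(
  steps=[
    [0, [0, 0, 0], 0],
    [0, [0, 0, 0], 0],
    [0, [0, 0, 0], 0],
  ],
)

```text
clock: 14.7
eef_pos: [623.1, 13.4, 164.6]
eef_rot: [3.142, -0.0, 0.186]
wrist_force: [0.0, -0.5, -0.3]
finger_gap: 44.3
```

arm_command(
  steps=[
    [0, [0.1, -0.3, 0], 0],
    [0, [0, 0, 0], 0],
    [0, [0, 0, 0], 0],
    [0, [0, 0, 0], 0],
  ],
)

```text
clock: 15.03
eef_pos: [623.7, 16.6, 164.5]
eef_rot: [3.142, -0.0, 0.186]
wrist_force: [1.8, 0.7, -0.1]
finger_gap: 21.6
```

```bash
cat > circ.py <<'E'
from h import *
AX=np.array([588.5,104.3])
def circ_rows(p0,a0,a1,step,yaw,op=0,r=95):
    n=int(np.ceil(abs(a1-a0)/step)); p=np.array(p0[:2],float); rows=[]
    c,s=np.cos(yaw),np.sin(yaw)
    for i in range(1,n+1):
        a=np.radians(a0+(a1-a0)*i/n); t=AX+r*np.array([np.cos(a),np.sin(a)]); d=t-p
        tx,ty=round((c*d[0]+s*d[1])/10,1)+0.0,round((s*d[0]-c*d[1])/10,1)+0.0
        p=p+10*np.array([c*tx+s*ty,s*tx-c*ty]); rows.append(f'[{op},[{tx},{ty},0],0]')
    for k in range(0,n,5): print(round(a0+(a1-a0)*k/n,1),'['+','.join(rows[k:k+5])+']')
    return p
E
python3 - <<'E'
from circ import *
s=manip.read_state(); p=s['eef_pos'][:2]; print(s['eef_pos'],s['finger_gap'],s['wrist_force'])
e=p-AX; a=np.degrees(np.arctan2(e[1],e[0])); print(np.hypot(*e),a)
print(circ_rows(p,a,-329.3,5,s['eef_rot'][2]))
E
```

```text
[623.67358606  16.60265302 164.4782684 ] 21.61155617274468 [ 1.79073124  0.72769988 -0.06253892]
94.4881253025242 -68.14530311260917
-68.1 [[0,[-0.8,0.2,0],0],[0,[-0.8,0.0,0],0],[0,[-0.8,0.0,0],0],[0,[-0.8,-0.1,0],0],[0,[-0.8,-0.1,0],0]]
-92.8 [[0,[-0.8,-0.3,0],0],[0,[-0.8,-0.2,0],0],[0,[-0.7,-0.4,0],0],[0,[-0.7,-0.4,0],0],[0,[-0.7,-0.5,0],0]]
-117.4 [[0,[-0.6,-0.5,0],0],[0,[-0.6,-0.6,0],0],[0,[-0.5,-0.6,0],0],[0,[-0.5,-0.7,0],0],[0,[-0.4,-0.7,0],0]]
-142.1 [[0,[-0.3,-0.8,0],0],[0,[-0.3,-0.7,0],0],[0,[-0.2,-0.8,0],0],[0,[-0.2,-0.8,0],0],[0,[0.0,-0.8,0],0]]
-166.7 [[0,[0.0,-0.8,0],0],[0,[0.0,-0.9,0],0],[0,[0.2,-0.8,0],0],[0,[0.2,-0.8,0],0],[0,[0.3,-0.7,0],0]]
-191.3 [[0,[0.3,-0.8,0],0],[0,[0.4,-0.7,0],0],[0,[0.5,-0.7,0],0],[0,[0.5,-0.6,0],0],[0,[0.5,-0.6,0],0]]
-216.0 [[0,[0.7,-0.5,0],0],[0,[0.6,-0.5,0],0],[0,[0.7,-0.4,0],0],[0,[0.8,-0.4,0],0],[0,[0.7,-0.3,0],0]]
-240.6 [[0,[0.8,-0.2,0],0],[0,[0.8,-0.2,0],0],[0,[0.8,0.0,0],0],[0,[0.8,-0.1,0],0],[0,[0.8,0.1,0],0]]
-265.2 [[0,[0.9,0.1,0],0],[0,[0.7,0.2,0],0],[0,[0.8,0.2,0],0],[0,[0.8,0.4,0],0],[0,[0.7,0.3,0],0]]
-289.9 [[0,[0.7,0.5,0],0],[0,[0.6,0.5,0],0],[0,[0.6,0.6,0],0],[0,[0.6,0.6,0],0],[0,[0.5,0.6,0],0]]
-314.5 [[0,[0.4,0.7,0],0],[0,[0.4,0.7,0],0],[0,[0.3,0.8,0],0]]
[670.31744107 152.58188228]
```

arm_command(
  steps=[
    [0, [-0.8, 0.2, 0], 0],
    [0, [-0.8, 0, 0], 0],
    [0, [-0.8, 0, 0], 0],
    [0, [-0.8, -0.1, 0], 0],
    [0, [-0.8, -0.1, 0], 0],
  ],
)

```text
clock: 15.45
eef_pos: [584.0, 9.7, 164.4]
eef_rot: [-3.14, -0.001, 0.186]
wrist_force: [4.4, 9.5, -1.5]
finger_gap: 21.6
```

arm_command(
  steps=[
    [0, [-0.8, -0.3, 0], 0],
    [0, [-0.8, -0.2, 0], 0],
    [0, [-0.7, -0.4, 0], 0],
    [0, [-0.7, -0.4, 0], 0],
    [0, [-0.7, -0.5, 0], 0],
  ],
)

```text
clock: 15.87
eef_pos: [544.5, 20.5, 164.4]
eef_rot: [-3.141, -0.002, 0.186]
wrist_force: [8.6, 5.9, -3.9]
finger_gap: 21.7
```

arm_command(
  steps=[
    [0, [-0.6, -0.5, 0], 0],
    [0, [-0.6, -0.6, 0], 0],
    [0, [-0.5, -0.6, 0], 0],
    [0, [-0.5, -0.7, 0], 0],
    [0, [-0.4, -0.7, 0], 0],
  ],
)

```text
clock: 16.28
eef_pos: [513.6, 46.1, 164.5]
eef_rot: [-3.141, -0.003, 0.186]
wrist_force: [10.9, 3.3, -7.6]
finger_gap: 21.5
```

Run:
```python
from circ import *
s=manip.read_state(); p=s['eef_pos'][:2]; e=p-AX; print(np.hypot(*e),np.degrees(np.arctan2(e[1],e[0])),s['finger_gap'],s['clock'])
snap('scene','c20')
cv2.imwrite('pics/c20c.png',cv2.resize(cv2.imread('pics/c20.png')[130:370,280:520],None,fx=2.4,fy=2.4))
```

```text
94.8423986232313 -142.18236330460067 21.52040603757549 16.2833
```

View pics/c20c.png

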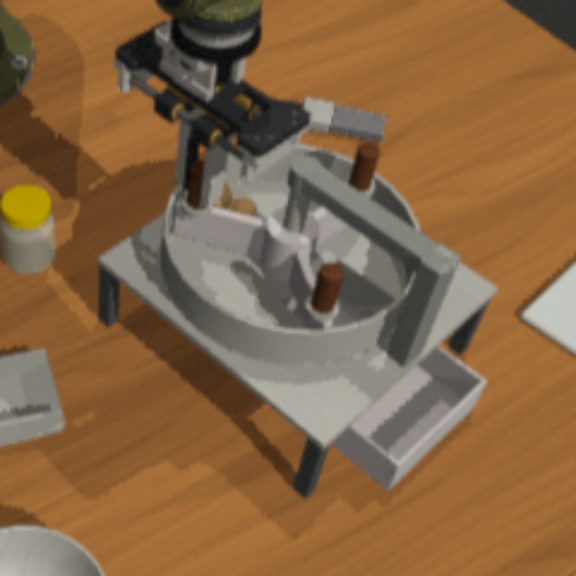

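The wheel is following: peg 0 is gripped at the drum's left, peg 2 has passed under the arm, and nuts are visible behind the hand. Continuing.

arm_command(
  steps=[
    [0, [-0.3, -0.8, 0], 0],
    [0, [-0.3, -0.7, 0], 0],
    [0, [-0.2, -0.8, 0], 0],
    [0, [-0.2, -0.8, 0], 0],
    [0, [0, -0.8, 0], 0],
  ],
)

```text
clock: 16.75
eef_pos: [496.3, 82.0, 164.4]
eef_rot: [3.141, -0.001, 0.186]
wrist_force: [3.2, -2.4, -1.7]
finger_gap: 21.5
```

arm_command(
  steps=[
    [0, [0, -0.8, 0], 0],
    [0, [0, -0.9, 0], 0],
    [0, [0.2, -0.8, 0], 0],
    [0, [0.2, -0.8, 0], 0],
    [0, [0.3, -0.7, 0], 0],
  ],
)

```text
clock: 17.17
eef_pos: [495.3, 123.0, 164.4]
eef_rot: [3.141, 0.001, 0.186]
wrist_force: [-1.9, -2.3, 1.0]
finger_gap: 21.6
```

arm_command(
  steps=[
    [0, [0.3, -0.8, 0], 0],
    [0, [0.4, -0.7, 0], 0],
    [0, [0.5, -0.7, 0], 0],
    [0, [0.5, -0.6, 0], 0],
    [0, [0.5, -0.6, 0], 0],
  ],
)

```text
clock: 17.58
eef_pos: [511.4, 160.7, 164.4]
eef_rot: [3.141, -0.0, 0.186]
wrist_force: [4.1, -6.9, -1.4]
finger_gap: 22.0
```

Run:
```python
from circ import *
s=manip.read_state(); p=s['eef_pos'][:2]; e=p-AX; print(np.hypot(*e),np.degrees(np.arctan2(e[1],e[0])),s['finger_gap'],s['clock'],s['joints'])
snap('side','s21')
cv2.imwrite('pics/s21c.png',cv2.resize(cv2.imread('pics/s21.png')[120:300,200:400],None,fx=3,fy=3))
```

```text
95.50187266476311 143.78427715704262 21.995328138798392 17.5833 [ 2.36349970e-01  3.06294681e-01  1.61134693e+00 -4.00497011e-04
  1.22391758e+00  5.03808613e-02]
```

View pics/s21c.png

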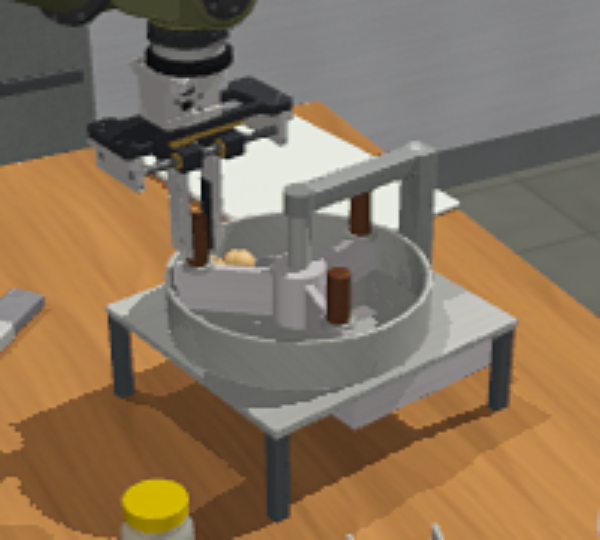

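Peg 0 is gripped at the far left with the nuts ahead of its vane. Continuing.

arm_command(
  steps=[
    [0, [0.7, -0.5, 0], 0],
    [0, [0.6, -0.5, 0], 0],
    [0, [0.7, -0.4, 0], 0],
    [0, [0.8, -0.4, 0], 0],
    [0, [0.7, -0.3, 0], 0],
  ],
)

```text
clock: 18.05
eef_pos: [542.2, 187.9, 164.4]
eef_rot: [3.141, 0.0, 0.186]
wrist_force: [-1.2, -5.2, 1.7]
finger_gap: 21.5
```

arm_command(
  steps=[
    [0, [0.8, -0.2, 0], 0],
    [0, [0.8, -0.2, 0], 0],
    [0, [0.8, 0, 0], 0],
    [0, [0.8, -0.1, 0], 0],
    [0, [0.8, 0.1, 0], 0],
  ],
)

```text
clock: 18.47
eef_pos: [580.6, 199.4, 164.4]
eef_rot: [-3.141, 0.0, 0.186]
wrist_force: [-4.4, 4.6, 1.4]
finger_gap: 21.6
```

Run:
```python
from circ import *
s=manip.read_state(); p=s['eef_pos'][:2]; e=p-AX; print(np.hypot(*e),np.degrees(np.arctan2(e[1],e[0])),s['finger_gap'],s['clock'],s['joints'])
snap('scene','c22'); snap('wrist','w22')
a=cv2.resize(cv2.imread('pics/c22.png')[150:350,300:500],(400,400)); b=cv2.resize(cv2.imread('pics/w22.png'),(400,300)); b=np.vstack([b,np.zeros((100,400,3),np.uint8)])
cv2.imwrite('pics/m22.png',np.hstack([a,b]))
```

```text
95.45364217571989 94.7292095284744 21.56876015693006 18.4667 [2.70735845e-01 4.75579120e-01 1.37590660e+00 1.07782112e-03
 1.29033857e+00 8.41185302e-02]
```

View pics/m22.png

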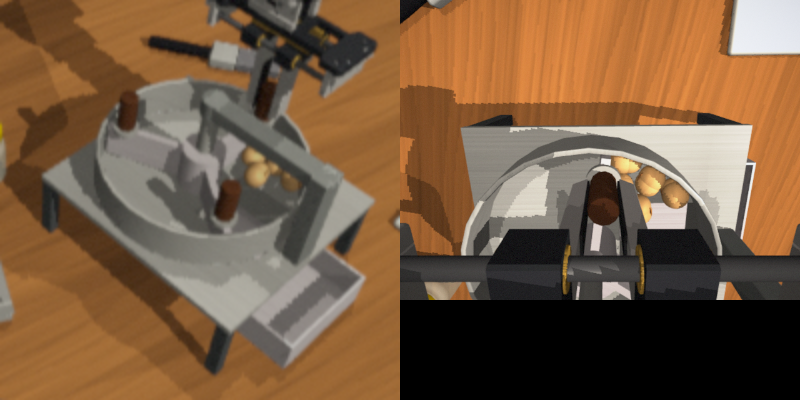

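The nuts are ahead of peg 0's vane and at the edge of the hole under the arm. Continuing towards the arm.

arm_command(
  steps=[
    [0, [0.9, 0.1, 0], 0],
    [0, [0.7, 0.2, 0], 0],
    [0, [0.8, 0.2, 0], 0],
    [0, [0.8, 0.4, 0], 0],
    [0, [0.7, 0.3, 0], 0],
  ],
)

```text
clock: 18.98
eef_pos: [621.2, 194.2, 164.4]
eef_rot: [-3.141, -0.0, 0.186]
wrist_force: [-3.7, -1.6, 2.7]
finger_gap: 21.8
```

arm_command(
  steps=[
    [0, [0.7, 0.5, 0], 0],
    [0, [0.6, 0.5, 0], 0],
    [0, [0.6, 0.6, 0], 0],
    [0, [0.6, 0.6, 0], 0],
    [0, [0.5, 0.6, 0], 0],
  ],
)

```text
clock: 19.4
eef_pos: [656.0, 171.8, 164.4]
eef_rot: [-3.141, -0.0, 0.186]
wrist_force: [-4.1, 2.5, 2.2]
finger_gap: 21.8
```

arm_command(
  steps=[
    [0, [0.4, 0.7, 0], 0],
    [0, [0.2, 0.4, 0], 0],
    [0, [0, 0, 0], 0],
  ],
)

```text
clock: 19.65
eef_pos: [664.7, 161.4, 164.5]
eef_rot: [-3.142, -0.003, 0.185]
wrist_force: [6.7, 1.9, -1.5]
finger_gap: 21.3
```

Run:
```python
from circ import *
s=manip.read_state(); p=s['eef_pos'][:2]; e=p-AX; print(np.hypot(*e),np.degrees(np.arctan2(e[1],e[0])),s['finger_gap'],s['clock'])
snap('scene','c23')
cv2.imwrite('pics/c23c.png',cv2.resize(cv2.imread('pics/c23.png')[150:350,300:500],(600,600)))
```

```text
95.23742644473961 36.84361942249977 21.338480315747873 19.65
```

View pics/c23c.png

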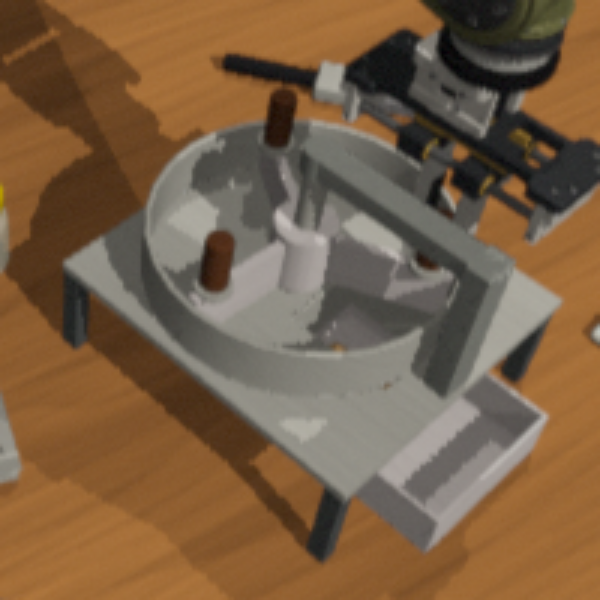

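Peg 0 is now close to the arm on its far side, about 37° in world angle. A glimpse of brown at (340,345) suggests nuts are dropping. Changing to peg 1, which should be at about (601,10).

arm_command(
  steps=[
    [0.6, [0, 0, 0], 0],
    [0.6, [0, 0, 0], 0],
    [0.6, [0, 0, 0], 0],
    [0.6, [0, 0, -2.0], 0],
    [0.6, [0, 0, -3.5], 0],
  ],
)

```text
clock: 20.12
eef_pos: [662.0, 161.7, 216.0]
eef_rot: [3.141, 0.007, 0.186]
wrist_force: [0.1, 0.6, -0.5]
finger_gap: 51.3
```

arm_command(
  steps=[
    [1, [0, 0, -3.0], 0],
    [1, [0, 0, -1.5], 0],
    [1, [0, 0, 0], 0],
  ],
)

```text
clock: 20.37
eef_pos: [664.1, 162.3, 269.0]
eef_rot: [3.141, -0.006, 0.186]
wrist_force: [-0.3, 0.6, 1.2]
finger_gap: 71.4
```

Run:
```python
from plan import *
s=manip.read_state(); print(s['eef_pos'],s['finger_gap'],s['eef_rot'])
plan((600,-6,262),0.186,1)
```

```text
[664.14927297 162.27107182 268.96025728] 71.42858607455067 [ 3.14133467 -0.00645717  0.18586028]
[[1,[-1.88,3.07,0.14],-0.0],[1,[-1.88,3.07,0.14],-0.0],[1,[-1.88,3.07,0.14],-0.0],[1,[-1.89,3.07,0.14],-0.0],[1,[-1.88,3.07,0.14],-0.0]]
```

arm_command(
  steps=[
    [1, [-1.9, 3.1, 0], 0],
    [1, [-1.9, 3.1, 0], 0],
    [1, [-1.9, 3.1, 0], 0],
    [1, [-1.9, 3.0, 0], 0],
    [1, [-1.8, 3.0, 0], 0],
  ],
)

```text
clock: 20.78
eef_pos: [597.9, -7.0, 263.2]
eef_rot: [-3.141, 0.002, 0.186]
wrist_force: [0.9, -0.7, 0.3]
finger_gap: 93.5
```

arm_command(
  steps=[
    [1, [0, 0, 0], 0],
    [1, [0, 0, 0], 0],
  ],
)

```text
clock: 20.95
eef_pos: [598.6, -6.8, 263.8]
eef_rot: [-3.141, 0.001, 0.183]
wrist_force: [-0.7, 1.0, 0.3]
finger_gap: 94.3
```

Run:
```python
from h import *
s=manip.read_state(); print(s['eef_pos'],s['eef_rot'],s['clock'])
p,d=snap('wrist','w24'); W=wcloud(d,s)
k=(d>0)&(abs(W[...,2]-201)<3)&(np.hypot(W[...,0]-601,W[...,1]-10)<30); q=W[k]; print('peg1',len(q),q.mean(0),cv2.minEnclosingCircle(q[:,:2].astype(np.float32)))
```

```text
[598.62894037  -6.82333051 263.77206404] [-3.14146692e+00  8.95664054e-04  1.83425363e-01] 20.95
peg1 847 [598.85336649  11.89777437 200.70236506] ((598.97314453125, 11.351604461669922), 10.808980941772461)
```

View pics/w24.png

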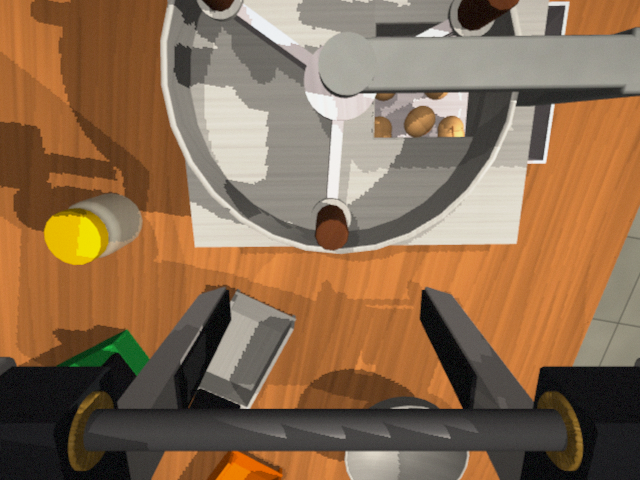

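The wrist view shows peg 1 at (332,228). Through the hole, five nuts can be seen down in the pan, at around (382,127), (420,122), (452,127), (385,95) and (435,93). Gripping peg 1 to finish the turn.

arm_command(
  steps=[
    [1, [0.4, -1.0, 1.0], 0],
    [1, [0, -0.8, 2.5], 0],
    [0.5, [0, 0, 2.5], 0],
    [0.5, [0, 0, 2.2], 0],
    [0.5, [0, 0, 1.7], 0],
  ],
)

```text
clock: 21.42
eef_pos: [599.2, 15.4, 162.0]
eef_rot: [-3.141, 0.003, 0.188]
wrist_force: [1.7, 0.3, -0.1]
finger_gap: 77.2
```

arm_command(
  steps=[
    [0.4, [0, 0, 0], 0],
    [0.4, [0, 0, 0], 0],
    [0.4, [0, 0, 0], 0],
  ],
)

```text
clock: 21.67
eef_pos: [600.3, 14.0, 166.2]
eef_rot: [3.141, -0.001, 0.187]
wrist_force: [0.7, -0.9, 0.7]
finger_gap: 57.7
```

arm_command(
  steps=[
    [0, [-0.2, 0.2, 0.1], 0],
    [0, [0, 0, 0], 0],
    [0, [0, 0, 0], 0],
    [0, [0, 0, 0], 0],
    [0, [0, 0, 0], 0],
  ],
  force=20,
)

```text
clock: 22.08
eef_pos: [598.3, 10.7, 164.7]
eef_rot: [3.141, -0.0, 0.186]
wrist_force: [1.5, -1.1, 0.8]
finger_gap: 24.3
```

arm_command(
  steps=[
    [0, [0, 0, 0], 0],
    [0, [0, 0, 0], 0],
  ],
)

```text
clock: 22.25
eef_pos: [598.4, 10.7, 164.8]
eef_rot: [3.141, -0.001, 0.186]
wrist_force: [0.2, -0.1, 2.0]
finger_gap: 21.7
```

Run:
```python
from circ import *
s=manip.read_state(); p=s['eef_pos'][:2]; print(s['eef_pos'],s['finger_gap'],s['wrist_force'])
e=p-AX; a=np.degrees(np.arctan2(e[1],e[0])); print(np.hypot(*e),a)
print(circ_rows(p,a,-184,5,s['eef_rot'][2]))
```

```text
[598.39072856  10.66514856 164.78175584] 21.730640323954397 [ 0.19320319 -0.12099649  2.0098138 ]
94.15578535050868 -83.97015874472746
-84.0 [[0,[-0.8,0.0,0],0],[0,[-0.8,-0.2,0],0],[0,[-0.7,-0.2,0],0],[0,[-0.8,-0.3,0],0],[0,[-0.7,-0.3,0],0]]
-107.8 [[0,[-0.6,-0.4,0],0],[0,[-0.7,-0.5,0],0],[0,[-0.6,-0.5,0],0],[0,[-0.5,-0.6,0],0],[0,[-0.6,-0.6,0],0]]
-131.6 [[0,[-0.4,-0.6,0],0],[0,[-0.4,-0.7,0],0],[0,[-0.4,-0.7,0],0],[0,[-0.2,-0.7,0],0],[0,[-0.3,-0.8,0],0]]
-155.4 [[0,[-0.1,-0.8,0],0],[0,[-0.1,-0.8,0],0],[0,[0.0,-0.7,0],0],[0,[0.0,-0.8,0],0],[0,[0.1,-0.8,0],0]]
-179.2 [[0,[0.2,-0.8,0],0]]
[494.03000017 111.10835824]
```

arm_command(
  steps=[
    [0, [-0.8, 0, 0], 0],
    [0, [-0.8, -0.2, 0], 0],
    [0, [-0.7, -0.2, 0], 0],
    [0, [-0.8, -0.3, 0], 0],
    [0, [-0.7, -0.3, 0], 0],
  ],
)

```text
clock: 22.67
eef_pos: [559.1, 14.5, 164.8]
eef_rot: [-3.14, -0.002, 0.186]
wrist_force: [5.4, 10.5, -0.4]
finger_gap: 21.7
```

arm_command(
  steps=[
    [0, [-0.6, -0.4, 0], 0],
    [0, [-0.7, -0.5, 0], 0],
    [0, [-0.6, -0.5, 0], 0],
    [0, [-0.5, -0.6, 0], 0],
    [0, [-0.6, -0.6, 0], 0],
  ],
)

```text
clock: 23.08
eef_pos: [525.0, 34.1, 164.7]
eef_rot: [-3.141, -0.002, 0.186]
wrist_force: [11.1, 8.4, -3.1]
finger_gap: 21.8
```

arm_command(
  steps=[
    [0, [-0.4, -0.6, 0], 0],
    [0, [-0.4, -0.7, 0], 0],
    [0, [-0.4, -0.7, 0], 0],
    [0, [-0.2, -0.7, 0], 0],
    [0, [-0.3, -0.8, 0], 0],
  ],
)

```text
clock: 23.5
eef_pos: [502.1, 65.0, 164.8]
eef_rot: [3.141, -0.003, 0.186]
wrist_force: [13.8, 2.2, -4.5]
finger_gap: 21.9
```

arm_command(
  steps=[
    [0, [-0.1, -0.8, 0], 0],
    [0, [-0.1, -0.8, 0], 0],
    [0, [0, -0.7, 0], 0],
    [0, [0, -0.5, 0], 0],
    [0, [0, -0.3, 0], 0],
  ],
)

```text
clock: 23.92
eef_pos: [493.9, 95.3, 164.7]
eef_rot: [3.141, -0.001, 0.186]
wrist_force: [4.7, -2.6, 2.1]
finger_gap: 21.6
```

arm_command(
  steps=[
    [0, [0, -0.4, 0], 0],
    [0, [0.1, -0.4, 0], 0],
    [0, [0, 0, 0], 0],
  ],
)

```text
clock: 24.17
eef_pos: [493.5, 103.2, 164.7]
eef_rot: [3.141, -0.0, 0.186]
wrist_force: [1.8, -0.3, 5.4]
finger_gap: 21.3
```

arm_command(
  steps=[
    [0, [0.1, -0.3, 0], 0],
    [0, [0, 0, 0], 0],
    [0, [0, 0, 0], 0],
  ],
)

```text
clock: 24.42
eef_pos: [493.4, 104.4, 164.6]
eef_rot: [3.139, 0.002, 0.186]
wrist_force: [-2.5, -14.7, 8.7]
finger_gap: 21.5
```

arm_command(
  steps=[
    [0, [0, -0.3, 0], 0],
    [0, [0, 0, 0], 0],
    [0, [0, 0, 0], 0],
  ],
  force=30,
)

```text
clock: 24.67
eef_pos: [493.2, 105.5, 164.5]
eef_rot: [3.136, 0.002, 0.185]
wrist_force: [1.3, -28.9, 7.6]
finger_gap: 21.4
```

Run:
```python
from circ import *
s=manip.read_state(); p=s['eef_pos'][:2]; e=p-AX; print(s['eef_pos'],np.hypot(*e),np.degrees(np.arctan2(e[1],e[0])),s['wrist_force'])
```

```text
[493.19398613 105.53261806 164.52122679] 95.3139844280292 179.25901973449282 [  1.27534239 -28.8749491    7.55338542]
```

A counter-force of 29 N says the stop is reached. Releasing and rising.

arm_command(
  steps=[
    [0.6, [0, 0, 0], 0],
    [0.6, [0, 0, 0], 0],
    [0.6, [0, 0, 0], 0],
    [0.6, [0, 0, -2.0], 0],
    [0.6, [0, 0, -3.5], 0],
  ],
)

```text
clock: 25.08
eef_pos: [491.4, 109.1, 216.8]
eef_rot: [-3.141, 0.007, 0.186]
wrist_force: [-0.3, -0.4, -0.1]
finger_gap: 51.3
```

arm_command(
  steps=[
    [1, [0, 2.0, -3.5], 0],
    [1, [0, 3.5, -3.0], 0],
    [1, [0, 3.5, -1.0], 0],
    [1, [0, 3.5, 0], 0],
    [1, [0, 2.5, 0], 0],
  ],
)

```text
clock: 25.5
eef_pos: [520.5, -37.1, 292.1]
eef_rot: [3.142, -0.001, 0.186]
wrist_force: [0.6, 1.1, -1.4]
finger_gap: 84.5
```

Run:
```python
from h import *
s=manip.read_state(); print(s['eef_pos'],s['eef_rot'],s['clock'],s['wrist_force'])
p,d=snap('wrist','w25'); snap('scene','c25'); snap('side','s25')
a=cv2.imread('pics/c25.png');cv2.imwrite('pics/c25c.png',cv2.resize(a[150:350,260:500],(720,600)))
```

```text
[520.46109681 -37.05422219 292.10018161] [ 3.14158720e+00 -7.72628151e-04  1.85899106e-01] 25.5 [ 0.59050004  1.14104306 -1.43757998]
```

View pics/w25.png

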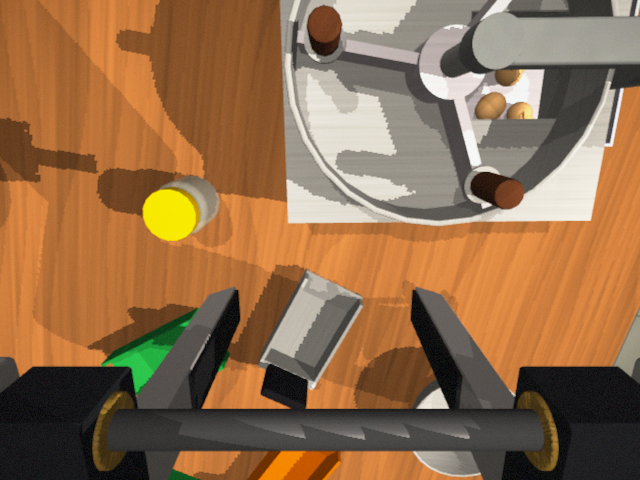

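View pics/c25.png

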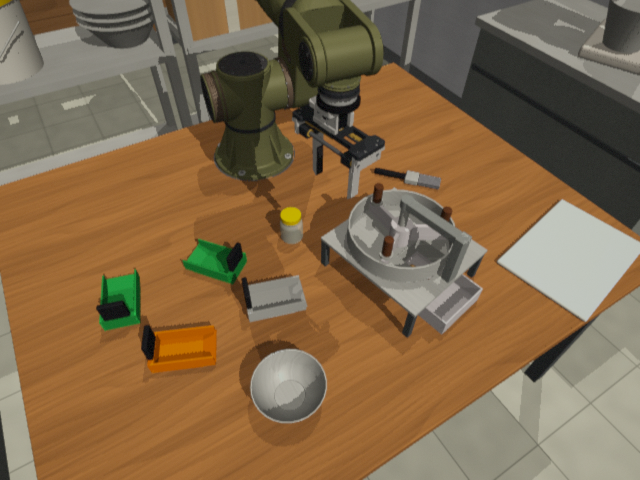

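View pics/s25.png

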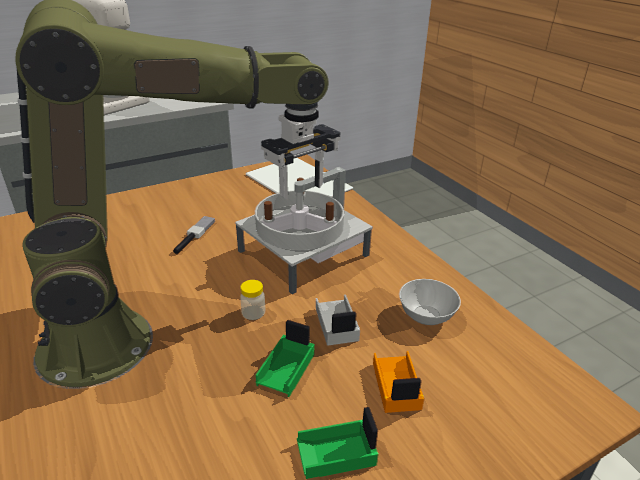

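The drum is empty, and I can see three nuts in the pan through the hole. The tray is flat and the bystanders look unmoved. I'll check the wheel angle and the bystanders against the first picture, and look into the hole from above.

Run:
```python
from h import *
W0=cloud('scene',np.load('pics/scene0.npy'));W1=cloud('scene',np.load('pics/c25.npy'))
p0=cv2.imread('pics/scene0.png').astype(int);p1=cv2.imread('pics/c25.png').astype(int)
C=np.array([590.75,106.2])
for W,p in((W0,p0),(W1,p1)):
    k=(W[...,2]>196)&(W[...,2]<206)&(p[...,2]>p[...,0]+15)&(np.hypot(W[...,0]-C[0],W[...,1]-C[1])<125)
    n,l,st,ce=cv2.connectedComponentsWithStats(k.astype(np.uint8))
    for i in range(1,n):
        if st[i,4]>15:
            (c,r)=cv2.minEnclosingCircle(W[l==i][:,:2].astype(np.float32)); e=np.array(c)-C; print(np.round(c,1),np.degrees(np.arctan2(e[1],e[0])).round(1),np.hypot(*e).round(1))
    print()
df=np.abs(p0-p1).max(2)
for nm,(u0,v0,u1,v1) in dict(bowl=(250,350,330,420),brush=(373,165,395,190),jar=(276,205,306,245)).items(): print(nm,np.percentile(df[v0:v1,u0:u1],[50,90,99]))
```

```text
[496.8 118.6] 172.5 94.8
[649.1 181.9] 52.4 95.5
[627.6  19.2] -67.0 94.5

[497.1 105.4] -179.5 93.7
[635.5 189.4] 61.7 94.5
[639.8  23.5] -59.4 96.1

bowl [ 7.    9.   20.01]
brush [26. 53. 84.]
jar [ 7.   14.   28.07]
```

arm_command(
  steps=[
    [1, [2.0, -1.0, -2.0], 0],
    [1, [3.5, -1.5, -1.0], 0],
    [1, [3.5, -1.5, -1.0], 0],
    [1, [1.5, 0, 0], 0],
    [1, [0, 0, 0], 0],
  ],
)

```text
clock: 26.07
eef_pos: [617.7, 26.5, 330.3]
eef_rot: [-3.141, 0.001, 0.189]
wrist_force: [-0.9, 0.0, -0.5]
finger_gap: 94.1
```

Run:
```python
from h import *
s=manip.read_state(); print(s['eef_pos'],s['clock'])
snap('wrist','w26')
```

```text
[617.6524631   26.52003503 330.25080659] 26.0667
```

View pics/w26.png

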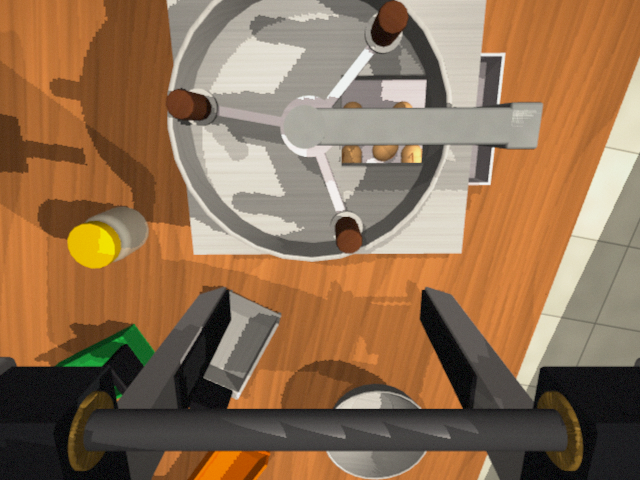

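Five nuts lie in the pan, seen through the hole at (352,155), (385,150), (411,155), (352,107) and (402,107). The pegs are at 180.5, 61.7 and 300.6°, which is the full-turn position within 1°. The brush region differed from the first picture, so I'll check whether that is only shadow.

Run:
```python
from h import *
p,d=snap('scene','c27')
a=cv2.imread('pics/scene0.png');b=cv2.imread('pics/c27.png')
for nm,(u0,v0,u1,v1) in dict(brush=(370,160,445,195),jar=(276,205,306,245),bowl=(245,348,332,424)).items():
    r=cv2.matchTemplate(b[v0-10:v1+10,u0-10:u1+10],a[v0:v1,u0:u1],cv2.TM_CCOEFF_NORMED); _,m,_,loc=cv2.minMaxLoc(r); print(nm,round(m,3),np.array(loc)-10)
W=cloud('scene',d); q=W[(np.hypot(W[...,0]-532,W[...,1]+205)<100)&(abs(W[...,2]-35)<4)&(b.max(2).astype(int)-b.min(2)<25)]
print('tray rim',len(q),cv2.minAreaRect(q[:,:2].astype(np.float32)))
A=np.c_[q[:,:2]-q[:,:2].mean(0),np.ones(len(q))]; print('plane slope/z',np.linalg.lstsq(A,q[:,2],rcond=None)[0])
cv2.imwrite('pics/c27c.png',cv2.resize(np.hstack([a[155:205,360:450],b[155:205,360:450]]),None,fx=4,fy=4))
```

```text
brush 0.633 [-1  0]
jar 0.953 [0 0]
bowl 0.989 [0 0]
tray rim 272 ((533.3875122070312, -201.58294677734375), (132.1409454345703, 82.81434631347656), 72.59595489501953)
plane slope/z [ 3.47294880e-03 -2.91300533e-03  3.41503645e+01]
```

View pics/c27c.png

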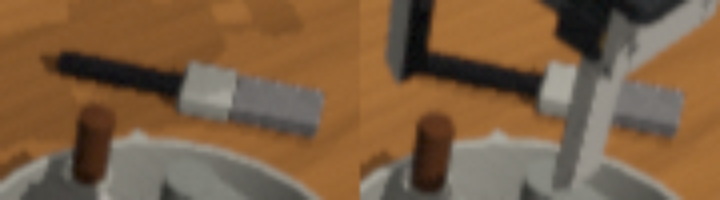

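The brush has not moved; the fingers only hide part of it in this view. The tray is flat. Handing in.

```bash
python3 -c "
from cell import manip
print(manip.sign_off())"
```

```text
the job is handed in; nothing more can be done
None
```

The job is done and handed in at about 26 s of the 72 s allowed.

- **Pouring:** I gripped the tray by the ends of its tab, carried it level to the drum, rested it on the drum wall and let it tip in a loosened grip. All five walnuts fell into the compartment between peg 0 and peg 1; none went straight down the hole. I then set the empty tray back flat near its old place.
- **Turning:** I turned the wheel clockwise by peg 0, to about 26° short of the bearing arm. I then changed to peg 1 and turned until it met the stop with about 29 N. My measurements put the wheel at about 8° when I began, so it turned about 352° from there.

**Last checks:**
- The pegs are within about 1° of the full-turn position.
- Five walnuts were seen in the pan through the hole, partly hidden by the arm, and the drum is empty.
- The tray rim is level, with a slope under 0.5%.
- The jar and bowl matched the first picture with no shift. The brush's match score was poor (0.63) because the gripper hid part of it, but the visible part lines up with the first picture.

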